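Pack, seal and log a sample canister

ROBOT

A 6-joint arm with a two-finger parallel gripper is mounted at the origin on a cart in front of the work surface, level with it; the furniture and walls round the work are solid. World frame = base frame: x ahead of the robot, y to its left, z up, the work surface at z = 0. Lengths are in m, angles in rad, forces in N, time in s.
With the tool pointing down it reaches from about 0.375 to 0.975 m from the base axis. Payload 3.8 kg.
Tool frame: the origin (TCP) lies at the very end of the fingers, on their centre line; the grasp point (between the pads) lies 19 mm behind it (env.pinch_z is the distance from the TCP to the grasp point, in m); z points along the fingers, y is the line along which they close (so a half turn about z gives the same grasp; the last joint's range is limited). The gripper opens to 88 mm and grips with 3 to 60 N. Pads are 18 mm wide; open, the fingers measure 123 mm over their backs; the gripper's body (75 mm by 187 mm) begins 45 mm behind the grasp point.
Start: joints at [-1.339, 0.264, 1.604, -0, 1.274, -0.037], TCP at [0.179, -0.651, 0.239] pointing down, gripper open.
Joint ranges: [-2.63, 2.63], [-0.94, 2.18], [0.31, 2.57], [-1.31, 4.45], [0, 2.66], [-2.55, 2.55]. Speed limits (rad/s): [2.57, 2.57, 3.14, 3.14, 3.14, 3.14].

INTERFACE

Orientations are given as a 3x3 rotation matrix whose columns are the frame's x, y, z axes.
In Python, from rig import env, eyes gives the robot as it stands. The module is installed in compiled form; this text tells all that it offers.
- The arm moves only by the tool arm_command, never from a script. Its argument "increments" is a list of rows, each a list of 2 entries, a list of its own where there are three numbers: the shift along the tool's x, y, z normalised to -1 to 1, where 1 is 0.1 m, then the turn about the tool's z normalised to -1 to 1, where 1 is 1.5 rad. A call has 1 to 5 rows; each row is the pose to reach, as a shift and turn from the pose commanded when the call began, along the tool's axes at that moment; what a row does not reach only later rows make up. A row lasts 1/8 s, in which the tool goes at most 62.5 mm and 10.7 degrees, less where a joint would pass 70% of its speed; a pose out of reach is approached as far as the arm can. A call with a number of a shift or a turn outside -1 to 1 is refused whole. A call with a gripper value outside its range is refused whole. "jaw" is the closure, from -1 (fully open) to 1 (shut), set as the call begins (left out, the last holds). The fingers move at their own pace and stop on an object; the grip force is fixed at half the most. Time passes only in rows, so rows that repeat a pose let the fingers close. It gives the time, the measured TCP pose, the force, the opening and the grip force at its end, in the units of the state.
- env.sense(): the state, without advancing time (a new reading comes with each control period).
- eyes.get_image(name): name is "side" or "top" or "wrist"; returns a dict with "image" (400x640x3 uint8, red, green, blue), "z_map" (400x640 float32, m along the optical axis (not along the pixel's ray), 0 where there is no reading), "vertical_fov" (degrees; the focal length in pixels is half the picture's height over the tangent of half this angle, whatever the lens; pixels are square), "cx", "cy" (the principal point, pixels), "R" (3x3) and "t" (3): a world point X has camera coordinates R X + t. Camera axes: x right, y down, z forward; pixel columns grow to the right and rows downward; lengths in m; the calibration is good to about 2 mm. A picture is of the moment at which its call begins.
- env.job_done(): hands the job in; it is judged then, once.
The state is a dict: "t": time; "joint_pos": joint angles; "joint_velocities": joint speeds; "effort": joint torques, N m; "tool_pos": TCP position; "orientation": TCP orientation; "wrist_force": force on the tool from outside, world axes, zero at the start; "wrist_torque": the same for the moment, N m; "finger_gap": opening from 0.0 (shut) to 1.0 (fully open); "grasp_force": force on a finger pad.
Only numpy, scipy, OpenCV 4.12 (cv2) and the standard library are available. Lean on these libraries where they do the work, as an engineer would, in place of code of your own. Each camera call takes 0.05 s, during which the arm holds its last target. There are 200 camera calls.

TASK

Stand every sample pot upright in the canister, one to a bay, then put the screw lid on: turn it backwards (anticlockwise seen from above) until you feel the thread drop into place, then screw it down clockwise until it is fully home on the shoulder. Finally take the code scanner out of its dock, aim it steadily for about two seconds at the middle of the bar-code label on the sealed canister, square on from roughly a hand's breadth away, and lay it back in its dock, knocking nothing else about.

Things in the scene. Friction and masses are not known exactly. Their poses are not given: they have to be found in the camera images.
- canister: White round canister clamped in a grey bench holder; it cannot move or turn. Origin on the bench at its axis. Holder: disc 156 mm across, 10 mm high, collar 138 mm across up to z 18. Canister 128 mm across up to a flat shoulder at z 50; then a threaded neck (117 mm over the ridges) up to the rim at z 76. Inside 101 mm across, floor at z 30. The label is on its -x side
- mouth (a point): Centre of the canister's open rim, z 76 mm; axes as the canister's. The neck outside has a right-hand three-start thread: ridges 3.5 mm thick, 9 mm apart, falling 27 mm per clockwise turn, starts 120 degrees apart 7 mm under the rim, at angles not told
- label (a point): Middle of the bar-code label (52 mm wide, 27 mm high) on the canister's side, 34.5 mm above the bench, 64.5 mm from the canister's axis; axes as the canister's: the label faces along this frame's -x, level
- bay1 (a point): Floor of bay 1, where the middle of a pot's foot should stand (30 mm above the bench, 27.5 mm from the canister's axis, at 0 degrees from its x); about 3 mm of play round a pot. Dividers between the bays: 3 mm thick, radial, up to 62 mm above the bench
- bay2 (a point): Floor of bay 2, likewise, at 120 degrees
- bay3 (a point): Floor of bay 3, likewise, at 240 degrees
- pot1_mid (a point): Sample pot, amber glass, white ribbed screw cap that stays on; 38 mm across, 78 mm high, 0.11 kg. Point at its centre, 39 mm above its foot; z is its axis. The cap is 36 mm across and takes the top 20 mm. In its bay the top 32 mm stands above the canister's rim: grip it by the cap, closing along the canister's circumference, so that the fingers clear the other pots. Two or three pots are present
- pot2_mid (a point): Second sample pot, the same: amber glass, white ribbed screw cap that stays on; 38 mm across, 78 mm high, 0.11 kg. Point at its centre, 39 mm above its foot; z is its axis. 
- pot3_mid (a point): Third sample pot, the same: amber glass, white ribbed screw cap that stays on; 38 mm across, 78 mm high, 0.11 kg. Point at its centre, 39 mm above its foot; z is its axis. 
- lid_bar (a point): Grip point of the bar (rib 84 mm long, 18 mm wide, 36 mm high) across the top of the grey screw lid: 90 mm above the lid's lower edge, 22 mm above the lid's flat top, 14 mm below the bar's top; x runs along the bar, z is the lid's axis. The lid is a tall hollow cap 127 mm across, 68 mm high without the bar, 0.2 kg, with three small lugs inside its lower edge
- lid_foot (a point): Centre of the lid's lower edge, same axes. Set on the neck the lid rests on the ridges with this point 58 to 67 mm above the bench, as its angle has it. Turned anticlockwise it rides up 9 mm in a third of a turn to 67 mm; at each thread start (every third of a turn) it drops 9 mm, to 58 mm
- lid: The lid; origin as lid_foot. Screwed clockwise from the drop it sinks 9 mm per third of a turn; after about 105 degrees its lower edge stands on the shoulder, 50 mm above the bench (home), and by about 140 degrees it is tight. Fingers that straddle the bar loosely turn it and let it rise and drop by its own weight; in a firm grip it can do neither
- scanner_mid (a point): Hand-held code scanner, grey handle, black head, 130 mm long, 34 mm high, 0.16 kg. Point at the middle of its length, 17 mm above its underside; the handle is 38 mm wide and 32 mm high there; the head is 45 mm wide from 16 mm ahead of this point. x points along it out of the head. No trigger: it reads what it is aimed at
- scanner_nose (a point): Centre of the scanner's window, 65 mm ahead of its middle; it looks along its x
- scanner: The scanner; origin at the middle of its underside, x out of its head
- dock_seat (a point): Where scanner_mid rests in the fixed black charging dock, 37 mm above the bench; x along the dock. Two seats 20 mm high, 90 mm apart, with flared cheeks and end stops up to 33 mm, leave about 3 mm of play; between them a 64 mm gap, open down to the 8 mm base, takes the fingers. The scanner starts here, window towards +x
- bottle_250: Bystander: clear laboratory bottle, 68 mm across, 145 mm high, behind the canister; leave alone. Origin at its foot
- tube_rack_50: Bystander: rack with three large tubes, 46 x 124 x 111 mm, behind the work; leave alone. Origin at its foot
- tip_box_blue: Bystander: pipette tip box, 86 x 122 x 55 mm, at the back right; leave alone. Origin at its foot
Things that resemble listed ones, but are neither listed nor needed, are in the scene too. What is shaped like the lid but turquoise is not meant.

How it is judged:
By the outcome, as a careful person would: the job done as asked, in the order asked, and still so for the second after the job is handed in, with the robot touching nothing.
Of pot1, pot2, pot3 only 2 to 3 are there at a start; the rules pass over those that are not, and their reading is None.
At some moment in a run one of lid, pot1, pot2, pot3 may be knocked a few centimetres aside while the robot is not near it.
It also fails if it takes over 200 s, if anything falls off the work surface, if the arm or the gripper's body presses on something with over 40 N, if the wrist force passes 120 N, or if a joint passes its speed limit or range.

## Working session

There is one attempt and no reset: what is moved stays moved. The work goes in short steps, Python scripts to look and compute and a tool call to move; the robot and the scene stay as the last step left them, time stands still between calls to the robot, and variables do not carry over. Pictures are saved under pics/ and viewed, at most 14 in all, crops included, and the job is handed in when it is done.

Besides the shell and the picture viewer there is one more tool, called after ">>>" as a command line: name --argument value ..., lists and objects as JSON in quotes. arm_command: Moves the arm, as the interface text tells. Scaled input: -1 to 1 covers 0.1 m each way for a shift and 1.5 rad each way for a turn. Its arguments: {"type":"object","properties":{"increments":{"type":"array","items":{"type":"array"}},"jaw":{"type":"number"}},"required":["increments"]}

```bash
mkdir -p pics; cat > h.py <<'E'
import numpy as np, cv2
from rig import env, eyes
def cap(n):
    d=eyes.get_image(n); return d
def foc(d): return d["image"].shape[0]/2/np.tan(np.radians(d["vertical_fov"])/2)
def cloud(d):
    z=d["z_map"]; f=foc(d); v,u=np.mgrid[:z.shape[0],:z.shape[1]]
    P=np.stack([(u-d["cx"])/f*z,(v-d["cy"])/f*z,z],-1)
    return (P-np.array(d["t"]))@np.array(d["R"])   # R^T (P-t)
def ray(d,u,v,h):
    f=foc(d); R=np.array(d["R"]); t=np.array(d["t"])
    c=-R.T@t; r=R.T@np.array([(u-d["cx"])/f,(v-d["cy"])/f,1.])
    return c+r*(h-c[2])/r[2]
def save(d,name): cv2.imwrite("pics/"+name,cv2.cvtColor(d["image"],cv2.COLOR_RGB2BGR))
E
python3 - <<'E'
from h import *
import pickle
for n in ["top","side","wrist"]:
    d=cap(n); save(d,n+"0.png"); pickle.dump(d,open(n+"0.pkl","wb"))
    print(n,foc(d),d["cx"],d["cy"],-np.array(d["R"]).T@np.array(d["t"]),np.round(np.array(d["R"]),3).tolist())
print(env.sense(),env.pinch_z)
E
```

```text
top 508.57898354143293 316.7216206922751 196.2675234841567 [ 0.53770106 -0.0369399   1.34385139] [[0.004, -1.0, -0.004], [-0.998, -0.004, -0.06], [0.06, 0.004, -0.998]]
side 386.1626794891337 319.68398740498327 198.1449543633753 [ 0.53665805 -1.00792652  0.50541264] [[0.998, -0.064, -0.023], [-0.046, -0.382, -0.923], [0.051, 0.922, -0.385]]
wrist 315.0536308284951 321.52727386994303 198.06066580820269 [ 0.24402443 -0.63230864  0.38422924] [[0.266, -0.964, -0.002], [-0.929, -0.257, 0.266], [-0.257, -0.069, -0.964]]
{'t': 0.15, 'joint_pos': array([-1.33888280e+00,  2.64557960e-01,  1.60502740e+00, -1.32094044e-05,
        1.27369156e+00, -3.69358498e-02]), 'joint_velocities': array([ 0.00163624, -0.00033956, -0.00498996,  0.00060038, -0.00247907,
       -0.00171015]), 'effort': array([ 1.08392185e-03, -5.02847207e+01, -3.57468581e+01,  7.29247439e-02,
        2.49663525e-02, -9.41578719e-05]), 'tool_pos': array([ 0.17914328, -0.65024132,  0.23770671]), 'orientation': array([[ 9.64076146e-01,  2.65625722e-01, -3.99402693e-04],
       [ 2.65626018e-01, -9.64074759e-01,  1.63626422e-03],
       [ 4.95798088e-05, -1.68357505e-03, -9.99998582e-01]]), 'wrist_force': array([-0.50612023,  0.66626417,  1.24107869]), 'wrist_torque': array([-0.04803247, -0.00449216,  0.01134029]), 'grasp_force': 0.0, 'finger_gap': 0.9977491338909718} 0.0187
```

View pics/top0.png

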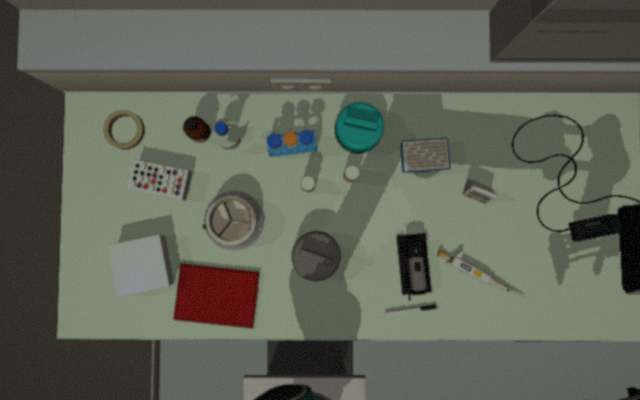

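View pics/side0.png

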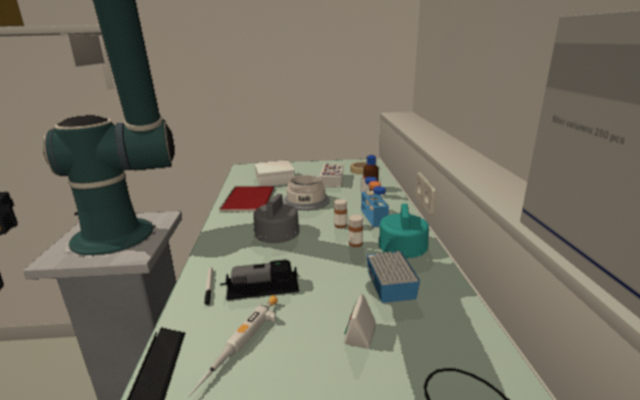

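The top picture shows the canister at (232,220), grey lid (316,256), two pots (308,184) and (352,173), and the scanner in its dock (413,265). The side picture shows the label at (303,198), facing roughly -y. Only two pots are present.

```bash
cat > m0.py <<'E'
from h import *
import pickle
d=pickle.load(open("top0.pkl","rb")); C=cloud(d)
im=d["image"].astype(int)
def box(u0,u1,v0,v1,z0,z1):
    p=C[v0:v1,u0:u1].reshape(-1,3); m=(p[:,2]>z0)&(p[:,2]<z1)&(d["z_map"][v0:v1,u0:u1].ravel()>0); return p[m]
print("table z",np.median(box(380,400,200,230,-1,1)[:,2]))
def circ(p):
    A=np.c_[2*p[:,:2],np.ones(len(p))]; s=np.linalg.lstsq(A,(p[:,:2]**2).sum(1),rcond=None)[0]; return s[:2],np.sqrt(s[2]+s[0]**2+s[1]**2)
def mec(p): 
    c,r=cv2.minEnclosingCircle(p[:,:2].astype(np.float32)*1000); return np.round(c,1),round(r,1)
can=box(195,270,185,255,.070,.085); print("can",len(can),circ(can),mec(can))
lid=box(285,348,225,290,.06,.078); print("lid",len(lid),mec(lid))
bar=box(285,348,225,290,.09,.12); print("bar",len(bar),cv2.minAreaRect((bar[:,:2]*1000).astype(np.float32)))
for u,v in((308,184),(352,173)):
    p=box(u-14,u+14,v-14,v+14,.06,.095); print("pot",len(p),p[:,2].max(),mec(p),np.median(p,0))
sc=box(390,440,225,305,.015,.1); print("sc",len(sc),sc[:,2].max(),cv2.minAreaRect((sc[:,:2]*1000).astype(np.float32)))
hi=sc[sc[:,2]>.043]; print("hi",len(hi),cv2.minAreaRect((hi[:,:2]*1000).astype(np.float32)))
# crops enlarged
def crop(d,u0,u1,v0,v1,k): return cv2.resize(cv2.cvtColor(d["image"],cv2.COLOR_RGB2BGR)[v0:v1,u0:u1],None,fx=k,fy=k,interpolation=cv2.INTER_CUBIC)
s=pickle.load(open("side0.pkl","rb"))
a=crop(d,190,290,170,270,4); b=crop(d,370,470,220,320,4)
cc=crop(s,260,360,160,210,4); e=crop(s,210,310,250,300,4)
cv2.imwrite("pics/crops.png",np.vstack([np.hstack([a,b])[:400],np.hstack([cc,e])]))
E
python3 m0.py
```

```text
table z 8.723630336634257e-05
can 179 (array([0.55408441, 0.18714412]), np.float64(0.05192113300247868)) (array([554. , 185.7]), 57.7)
lid 1612 (array([464.1, -29.2]), 61.9)
bar 258 ((464.17047119140625, -29.188831329345703), (82.89551544189453, 18.15053939819336), 71.16448211669922)
pot 172 0.08582087007449163 (array([647.2,  -7.4]), 18.3) [ 0.64672563 -0.00752555  0.07785384]
pot 172 0.08446493230884511 (array([ 674.3, -118.6]), 18.4) [ 0.6726627  -0.11801842  0.07765194]
sc 1112 0.06124115021877992 ((443.2564392089844, -299.21527099609375), (155.2609405517578, 102.34050750732422), 2.8465614318847656)
hi 783 ((443.18353271484375, -284.1910705566406), (129.771484375, 44.820796966552734), 5.2851881980896)
```

View pics/crops.png

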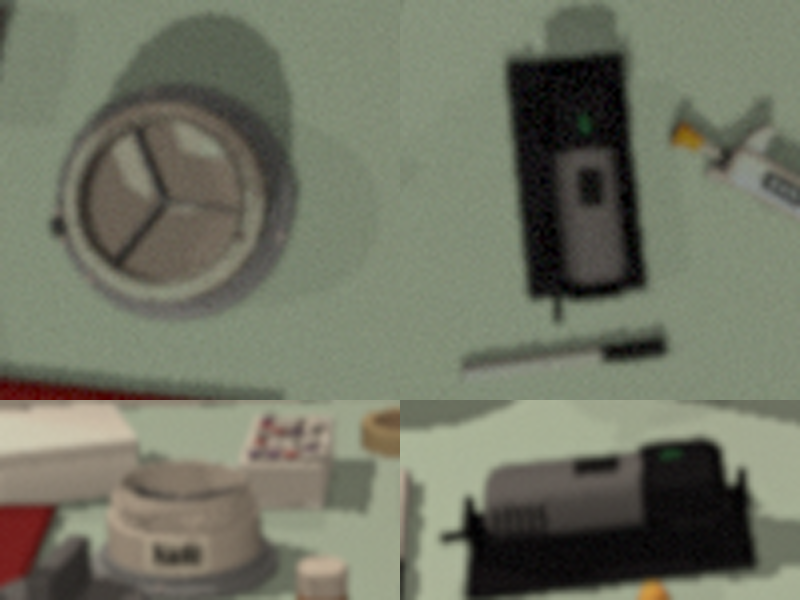

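Crop: the divider junction is at full-image (231.2,220) and the dividers run at about 22°, 142° and 262°. The label is at side pixel (304,198), so canister yaw is about 82° and the label faces -y. The scanner head points +x, with yaw about 5°.

```bash
cat >> h.py <<'E'
def yaw(s=None):
    R=(s or env.sense())["orientation"]; return np.degrees(np.arctan2(R[1][0],R[0][0]))
def plan(x,y,z,phi=None):
    s=env.sense(); p=np.array(s["tool_pos"]); a=yaw(s); R=np.array(s["orientation"])
    d=R.T@(np.array([x,y,z])-p)
    dp=0 if phi is None else (phi-a+180)%360-180
    print("pos",np.round(p,4),"yaw %.1f"%a,"F",np.round(s["wrist_force"],1),"gap %.2f"%s["finger_gap"],"gf %.1f"%s["grasp_force"],"t %.1f"%s["t"])
    print("norm shift",np.round(d*10,3),"turn norm %.3f (%.1f deg)"%(np.radians(-dp)/1.5,-dp), "q",np.round(s["joint_pos"],2))
E
cat > m1.py <<'E'
exec(open("m0.py").read().split("# crops")[0])
print("junction",ray(d,231.25,220,.062))
s=pickle.load(open("side0.pkl","rb"))
print("label",ray(s,304.3,198.2,.0345))
can=box(190,275,180,260,.040,.058); print("shoulder",len(can),mec(can))
can=box(190,275,180,260,.005,.0145); print("disc",len(can),mec(can))
can=box(190,275,180,260,.070,.085);c=np.array([.554,.1862])
r=np.hypot(*(can[:,:2]-c).T); print(np.percentile(r,[0,5,25,50,75,95,100]))
# divider angles
dv=box(190,275,180,260,.052,.068); q=dv[:,:2]-c; r=np.hypot(*q.T); m=(r<.045)&(r>.015)
print(np.histogram(np.degrees(np.arctan2(q[m,1],q[m,0]))%360,36,(0,360))[0])
plan(.6735,-.118,.15,22)
E
python3 m1.py | tail -12
```

```text
sc 1112 0.06124115021877992 ((443.2564392089844, -299.21527099609375), (155.2609405517578, 102.34050750732422), 2.8465614318847656)
hi 783 ((443.18353271484375, -284.1910705566406), (129.771484375, 44.820796966552734), 5.2851881980896)
junction [0.55380617 0.18328553 0.062     ]
label [0.54987309 0.12637725 0.0345    ]
shoulder 400 (array([553.8, 187.5]), 64.4)
disc 636 (array([556.3, 191.4]), 145.4)
[0.04842804 0.04947356 0.05067793 0.05170756 0.05263742 0.05496073
 0.05778696]
[ 0  0 21  1  0  0  0  0  0  0  0  0  0  8 13  0  0  0  0  0  0  0  0  0
  0  2 11  0  0  0  0  0  0  0  0  0]
pos [ 0.1791 -0.6502  0.2377] yaw 15.4 F [-0.5  0.7  1.2] gap 1.00 gf 0.0 t 0.1
norm shift [ 6.18  -3.817  0.884] turn norm -0.077 (-6.6 deg) q [-1.34  0.26  1.61 -0.    1.27 -0.04]
```

>>> arm_command --increments '[[[0.3,-0.2,0],0],[[0.7,-0.45,0],0],[[1,-0.62,0],0]]' --jaw -1

```text
t: 0.52
tool_pos: [0.2599, -0.5629, 0.2382]
orientation: [[0.964, 0.266, -0.0], [0.266, -0.964, 0.001], [0.0, -0.001, -1.0]]
wrist_force: [0.5, -0.1, 0.4]
finger_gap: 1.0
grasp_force: 0.0
```

>>> arm_command --increments '[[[0.5,-0.31,0],0],[[1,-0.62,0],0]]'

```text
t: 0.78
tool_pos: [0.3399, -0.4767, 0.2383]
orientation: [[0.964, 0.265, -0.0], [0.265, -0.964, 0.0], [0.0, -0.0, -1.0]]
wrist_force: [0.8, -0.3, -0.5]
finger_gap: 1.002
grasp_force: 0.0
```

>>> arm_command --increments '[[[0.5,-0.31,0],0],[[1,-0.62,0],0]]'

```text
t: 1.02
tool_pos: [0.42, -0.3901, 0.2385]
orientation: [[0.964, 0.265, -0.0], [0.265, -0.964, 0.0], [-0.0, -0.0, -1.0]]
wrist_force: [1.2, 0.5, 0.1]
finger_gap: 1.001
grasp_force: 0.0
```

>>> arm_command --increments '[[[0.5,-0.31,0],0],[[1,-0.62,0],0]]'

```text
t: 1.27
tool_pos: [0.4999, -0.3038, 0.2385]
orientation: [[0.964, 0.266, -0.0], [0.266, -0.964, -0.0], [-0.0, 0.0, -1.0]]
wrist_force: [-0.1, -0.6, 0.2]
finger_gap: 0.998
grasp_force: 0.0
```

>>> arm_command --increments '[[[0.5,-0.31,0],0],[[0.8,-0.62,0.3],0],[[1,-0.62,0.4],-0.077],[[1,-0.62,0.5],-0.077]]'

```text
t: 1.78
tool_pos: [0.5796, -0.2181, 0.1877]
orientation: [[0.927, 0.376, -0.001], [0.376, -0.927, 0.0], [-0.001, -0.0, -1.0]]
wrist_force: [0.6, 0.7, 0.3]
finger_gap: 0.998
grasp_force: 0.0
```

```bash
python3 - <<'E'
from h import *
d=cap("wrist"); save(d,"w1.png"); C=cloud(d)
p=C.reshape(-1,3)
for c in ([.6735,-.118],[.647,-.0075]):
    q=p[(np.hypot(*(p[:,:2]-c).T)<.05)&(p[:,2]>.068)&(p[:,2]<.09)]
    print(len(q), cv2.minEnclosingCircle(q[:,:2].astype(np.float32)*1000) if len(q) else 0, np.median(q,0) if len(q) else 0)
plan(.6735,-.118,.15,22)
E
```

```text
2203 ((674.492919921875, -119.05813598632812), 18.416431427001953) [ 0.67435217 -0.12007597  0.07866048]
1616 ((647.4456176757812, -8.68623161315918), 18.684879302978516) [ 0.64233057 -0.0149657   0.07837814]
pos [ 0.578  -0.2185  0.1862] yaw 22.0 F [-0.9  0.  -0.6] gap 1.00 gf 0.0 t 1.8
norm shift [ 1.262 -0.574  0.36 ] turn norm -0.000 (-0.0 deg) q [-0.4   0.2   1.78 -0.    1.16  0.79]
```

View pics/w1.png

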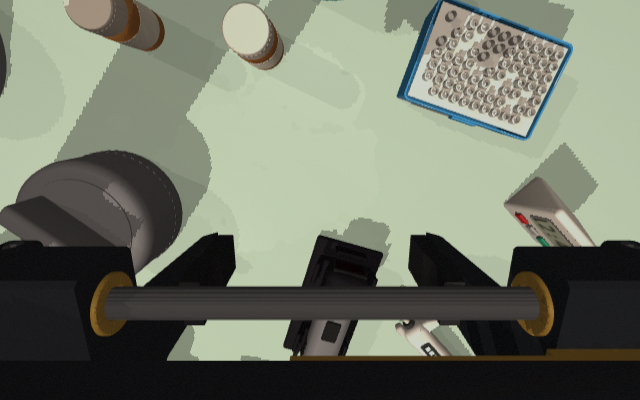

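The wrist view shows pot B at (252,35) and pot A at (115,22), both upright.

>>> arm_command --increments '[[[0.35,-0.15,0.1],0],[[0.7,-0.3,0.2],0]]'

```text
t: 2.08
tool_pos: [0.6324, -0.1662, 0.1691]
orientation: [[0.929, 0.37, 0.0], [0.37, -0.929, -0.001], [0.0, 0.001, -1.0]]
wrist_force: [1.1, 0.3, 0.8]
finger_gap: 1.0
grasp_force: 0.0
```

>>> arm_command --increments '[[[0.3,-0.14,0.2],0],[[0.568,-0.26,0.45],0],[[0.568,-0.26,0.45],0]]'

```text
t: 2.45
tool_pos: [0.6741, -0.1191, 0.1212]
orientation: [[0.927, 0.374, -0.005], [0.374, -0.927, 0.001], [-0.004, -0.003, -1.0]]
wrist_force: [-1.0, 0.6, 0.9]
finger_gap: 1.0
grasp_force: 0.0
```

```bash
python3 -c "
from h import *
plan(.6745,-.119,.051,22)"
```

```text
pos [ 0.6741 -0.1191  0.1212] yaw 22.0 F [-1.   0.6  0.9] gap 1.00 gf 0.0 t 2.5
norm shift [0.007 0.003 0.702] turn norm -0.000 (-0.0 deg) q [-0.21  0.37  1.69 -0.    1.09  0.98]
```

>>> arm_command --increments '[[[0,0,0.25],0],[[0,0,0.5],0],[[0,0,0.7],0],[[0,0,0.7],0]]'

```text
t: 2.95
tool_pos: [0.6736, -0.1204, 0.0522]
orientation: [[0.928, 0.373, -0.004], [0.373, -0.928, 0.001], [-0.003, -0.002, -1.0]]
wrist_force: [-0.1, -0.2, -0.4]
finger_gap: 1.002
grasp_force: 0.0
```

>>> arm_command --increments '[[[0,0,0],0],[[0,0,0],0],[[0,0,0],0],[[0,0,0],0],[[0,0,0],0]]' --jaw 1

```text
t: 3.58
tool_pos: [0.6756, -0.1196, 0.0539]
orientation: [[0.927, 0.375, 0.0], [0.375, -0.927, -0.0], [0.0, 0.0, -1.0]]
wrist_force: [-0.6, 0.2, -0.3]
finger_gap: 0.456
grasp_force: 0.0
```

>>> arm_command --increments '[[[0,0,-0.1],0],[[0,0,-0.4],0],[[0,0,-0.8],0],[[0,0,-1],0]]'

```text
t: 4.08
tool_pos: [0.677, -0.1199, 0.157]
orientation: [[0.927, 0.375, 0.004], [0.375, -0.927, -0.001], [0.004, 0.002, -1.0]]
wrist_force: [0.6, 0.5, -1.6]
finger_gap: 0.407
grasp_force: 30.0
```

```bash
python3 -c "
from h import *
a=np.radians(202);print(.554+.0275*np.cos(a),.1865+.0275*np.sin(a))
plan(.554+.0275*np.cos(a),.1865+.0275*np.sin(a),.165,22)"
```

```text
0.5285024439994134 0.17619831868106242
pos [ 0.677  -0.1199  0.157 ] yaw 22.0 F [ 0.6  0.5 -1.6] gap 0.41 gf 30.0 t 4.1
norm shift [-0.266 -3.302 -0.088] turn norm 0.000 (0.0 deg) q [-0.21  0.34  1.66  0.    1.14  0.97]
```

>>> arm_command --increments '[[[-0.03,-0.3,-0.05],0],[[-0.06,-0.6,-0.1],0],[[-0.07,-0.82,-0.1],0]]'

```text
t: 4.45
tool_pos: [0.6371, -0.0446, 0.1635]
orientation: [[0.927, 0.376, -0.001], [0.376, -0.927, 0.0], [-0.0, -0.0, -1.0]]
wrist_force: [0.1, -0.2, -1.1]
finger_gap: 0.405
grasp_force: 30.0
```

>>> arm_command --increments '[[[-0.03,-0.4,0],0],[[-0.07,-0.82,0],0]]'

```text
t: 4.7
tool_pos: [0.5998, 0.0287, 0.1629]
orientation: [[0.927, 0.375, -0.001], [0.375, -0.927, -0.0], [-0.001, -0.0, -1.0]]
wrist_force: [-0.1, 0.4, -1.7]
finger_gap: 0.408
grasp_force: 30.0
```

>>> arm_command --increments '[[[-0.03,-0.4,0],0],[[-0.07,-0.82,0],0],[[-0.07,-0.82,0],0]]'

```text
t: 5.08
tool_pos: [0.5616, 0.1032, 0.1628]
orientation: [[0.925, 0.379, -0.002], [0.379, -0.925, 0.0], [-0.002, -0.001, -1.0]]
wrist_force: [0.2, -0.7, -0.6]
finger_gap: 0.409
grasp_force: 30.0
```

```bash
cat > m2.py <<'E'
from h import *
import pickle
for n in ("wrist","side"):
    d=cap(n); save(d,n+"2.png"); pickle.dump(d,open(n+"2.pkl","wb"))
    C=cloud(d); p=C.reshape(-1,3)
    c=np.array([.554,.1865]); r=np.hypot(*(p[:,:2]-c).T)
    for nm,lo,hi in(("rim",.073,.080),("sh",.046,.054)):
        q=p[(r<.075)&(p[:,2]>lo)&(p[:,2]<hi)]
        if len(q)>30: print(n,nm,len(q),cv2.minEnclosingCircle(q[:,:2].astype(np.float32)*1000))
    q=p[(r<.075)&(p[:,2]>.058)&(p[:,2]<.066)]; e=q[:,:2]-c; rr=np.hypot(*e.T); m=(rr<.045)&(rr>.015)
    print(np.histogram(np.degrees(np.arctan2(e[m,1],e[m,0]))%360,72,(0,360))[0])
plan(.5285,.176,.155,22)
E
python3 m2.py
```

```text
wrist rim 1697 ((555.095703125, 187.6258544921875), 52.935035705566406)
wrist sh 2700 ((556.568115234375, 186.315673828125), 64.15072631835938)
[  0   0   0   1 172  45   1   0   0   0   0   0   0   0   0   0   0   0
   0   0   0   0   0   0   0   0   5  68  64   0   0   0   0   0   0   0
   0   0   0   0   0   0   0   0   0   0   0   0   0   0   0   2  99  85
   2   0   0   0   0   0   0   0   0   0   0   0   0   0   0   0   0   0]
side sh 176 ((556.1865234375, 182.115234375), 63.44989776611328)
[0 0 0 3 2 0 0 0 0 0 0 0 0 0 0 0 0 0 0 0 0 0 0 0 0 0 0 1 2 1 0 1 0 0 0 0 0
 0 0 0 0 0 0 0 0 0 0 0 0 0 0 0 0 0 0 0 0 0 0 0 0 0 0 0 0 0 0 0 0 0 0 0]
pos [0.5633 0.1011 0.1633] yaw 22.1 F [ 0.  -0.7 -1.4] gap 0.40 gf 30.0 t 5.2
norm shift [-0.04  -0.826  0.083] turn norm 0.001 (0.1 deg) q [ 0.13  0.13  1.91 -0.    1.1   1.32]
```

View pics/wrist2.png

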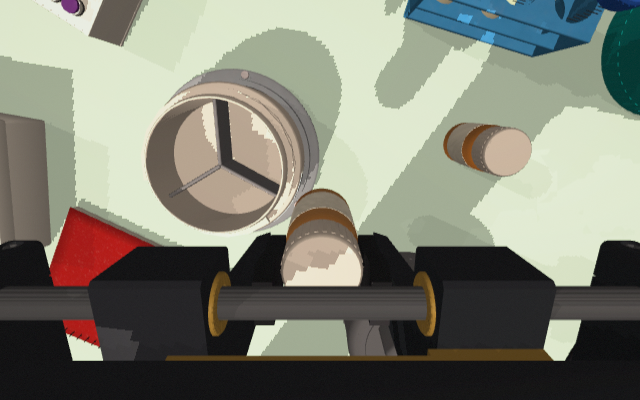

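The wrist view shows the canister with its dividers at about (225,165), the gripped pot upright at (322,260), and pot A at (505,152).

```bash
python3 - <<'E'
from h import *
import pickle
from scipy.optimize import least_squares
d=pickle.load(open("wrist2.pkl","rb")); p=cloud(d).reshape(-1,3)
c=np.array([.5547,.187]); r=np.hypot(*(p[:,:2]-c).T)
q=p[(r<.044)&(r>.01)&(p[:,2]>.059)&(p[:,2]<.065)][:,:2]
def f(v):
    e=q-v[:2]; a=np.arctan2(e[:,1],e[:,0])-v[2]; a=(a+np.pi/3)%(2*np.pi/3)-np.pi/3
    return np.hypot(*e.T)*np.sin(a)
s=least_squares(f,[*c,np.radians(22)],loss="soft_l1",f_scale=.001); print(s.x[:2],np.degrees(s.x[2]),np.std(s.fun))
# held pot bottom / axis
P=p[(np.hypot(*(p[:,:2]-[.5633,.1011]).T)<.04)&(p[:,2]>.05)]
print(P[:,2].min(),np.percentile(P[:,2],[1,99]))
k=P[P[:,2]>np.percentile(P[:,2],99)-.006]; print(np.round(np.median(k,0),4))
d=pickle.load(open("side2.pkl","rb")); p=cloud(d).reshape(-1,3)
P=p[(np.hypot(*(p[:,:2]-[.5633,.1011]).T)<.03)]; P=P[P[:,2]>.09]; print(np.percentile(P[:,2],[0,1,5]),len(P))
E
```

```text
[0.5551555 0.1874215] 22.487711959812614 0.0009317950611123825
0.05000016964465367 [0.06302833 0.26877303]
[0.5833 0.1093 0.2661]
[0.10674767 0.1096622  0.11686141] 748
```

>>> arm_command --increments '[[[-0.01,-0.4,0],0],[[-0.02,-0.82,0],0],[[-0.02,-0.82,0],0],[[-0.02,-0.82,0],0]]'

```text
t: 5.68
tool_pos: [0.5318, 0.1749, 0.1636]
orientation: [[0.927, 0.375, 0.0], [0.375, -0.927, -0.001], [0.0, 0.001, -1.0]]
wrist_force: [0.8, 0.9, -1.5]
finger_gap: 0.405
grasp_force: 30.0
```

```bash
python3 -c "
from h import *
plan(.5303,.177,.086,22.5)"
```

```text
pos [0.5318 0.1749 0.1636] yaw 22.0 F [ 0.8  0.9 -1.5] gap 0.41 gf 30.0 t 5.7
norm shift [-0.006 -0.026  0.776] turn norm -0.006 (-0.5 deg) q [ 0.27  0.11  1.93 -0.    1.1   1.46]
```

>>> arm_command --increments '[[[-0.006,-0.026,0.2],0],[[-0.006,-0.026,0.4],0],[[-0.006,-0.026,0.6],0],[[-0.006,-0.026,0.7],0]]'

```text
t: 6.18
tool_pos: [0.5297, 0.1764, 0.0924]
orientation: [[0.928, 0.373, -0.002], [0.373, -0.928, -0.001], [-0.002, 0.0, -1.0]]
wrist_force: [-0.3, -0.3, -0.2]
finger_gap: 0.405
grasp_force: 30.0
```

>>> arm_command --increments '[[[0,0,0.03],0],[[0,0,0.06],0],[[0,0,0.06],0]]'

```text
t: 6.55
tool_pos: [0.5301, 0.178, 0.0882]
orientation: [[0.927, 0.375, 0.001], [0.375, -0.927, 0.0], [0.001, 0.0, -1.0]]
wrist_force: [-0.8, 0.3, -1.2]
finger_gap: 0.409
grasp_force: 30.0
```

```bash
python3 -c "
from h import *
plan(.5303,.177,.086,22.5)"
```

```text
pos [0.5301 0.178  0.0882] yaw 22.0 F [-0.8  0.3 -1.2] gap 0.41 gf 30.0 t 6.5
norm shift [-0.002  0.01   0.022] turn norm -0.006 (-0.5 deg) q [ 0.28  0.19  1.99 -0.    0.96  1.47]
```

>>> arm_command --increments '[[[0,0,0.02],0],[[0,0,0.03],0],[[0,0,0.03],0]]'

```text
t: 6.92
tool_pos: [0.5296, 0.1781, 0.0847]
orientation: [[0.927, 0.375, 0.0], [0.375, -0.927, -0.0], [0.0, 0.0, -1.0]]
wrist_force: [0.2, 0.0, -1.8]
finger_gap: 0.405
grasp_force: 30.0
```

>>> arm_command --increments '[[[0,0,0.01],0],[[0,0,0.02],0],[[0,0,0.02],0]]'

```text
t: 7.3
tool_pos: [0.5305, 0.1784, 0.0845]
orientation: [[0.927, 0.375, 0.001], [0.375, -0.927, 0.001], [0.002, -0.0, -1.0]]
wrist_force: [-2.6, -0.0, 7.5]
finger_gap: 0.409
grasp_force: 30.0
```

>>> arm_command --increments '[[[0,0,-0.01],0],[[0,0,-0.01],0],[[0,0,-0.01],0],[[0,0,-0.01],0],[[0,0,-0.01],0]]' --jaw -1

```text
t: 7.92
tool_pos: [0.5296, 0.178, 0.0835]
orientation: [[0.927, 0.375, -0.0], [0.375, -0.927, -0.0], [-0.0, -0.0, -1.0]]
wrist_force: [0.2, 0.3, -0.1]
finger_gap: 0.947
grasp_force: 0.0
```

>>> arm_command --increments '[[[0,0,-0.3],0],[[0,0,-0.6],0],[[0,0,-0.9],0]]'

```text
t: 8.3
tool_pos: [0.5295, 0.1779, 0.1744]
orientation: [[0.927, 0.375, -0.0], [0.375, -0.927, -0.0], [-0.0, -0.0, -1.0]]
wrist_force: [-0.1, 0.3, 0.1]
finger_gap: 1.0
grasp_force: 0.0
```

>>> arm_command --increments '[[[0,0.5,0],0],[[0,1,0],0],[[0,1,0],0]]'

```text
t: 8.68
tool_pos: [0.5683, 0.0827, 0.1739]
orientation: [[0.928, 0.371, 0.001], [0.371, -0.928, -0.001], [0.001, 0.001, -1.0]]
wrist_force: [0.0, -0.0, -0.3]
finger_gap: 1.002
grasp_force: 0.0
```

```bash
python3 - <<'E'
from h import *
d=cap("wrist"); save(d,"w3.png"); p=cloud(d).reshape(-1,3)
for c,lo,hi in (([.647,-.0085],.068,.09),([.5296,.1768],.1,.12)):
    q=p[(np.hypot(*(p[:,:2]-c).T)<.06)&(p[:,2]>lo)&(p[:,2]<hi)]
    print(len(q), cv2.minEnclosingCircle(q[:,:2].astype(np.float32)*1000) if len(q) else 0, np.median(q,0) if len(q) else 0)
plan(.647,-.0085,.125,22)
E
```

```text
1948 ((647.8055419921875, -7.557155609130859), 18.54010581970215) [ 0.64785463 -0.00533708  0.07865518]
2170 ((529.8656005859375, 178.28038024902344), 18.627248764038086) [0.53210943 0.17731498 0.10863274]
pos [0.5675 0.0841 0.1736] yaw 21.9 F [-0.5 -0.2 -0.7] gap 1.00 gf 0.0 t 8.7
norm shift [0.393 1.156 0.486] turn norm -0.002 (-0.1 deg) q [0.1  0.12 1.89 0.   1.12 1.29]
```

View pics/w3.png

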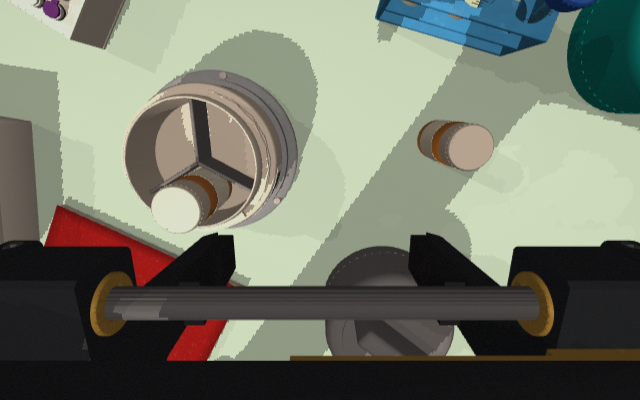

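The wrist view shows pot B standing in bay 2 at (178,207). Pot A is still at (465,147).

>>> arm_command --increments '[[[0.2,0.5,0],0],[[0.398,0.98,0.2],0],[[0.398,0.98,0.4],0]]'

```text
t: 9.1
tool_pos: [0.6428, 0.0083, 0.1333]
orientation: [[0.928, 0.373, 0.002], [0.373, -0.928, -0.0], [0.002, 0.001, -1.0]]
wrist_force: [0.5, 0.5, -0.6]
finger_gap: 1.003
grasp_force: 0.0
```

>>> arm_command --increments '[[[0,0.17,0],0],[[0,0.17,0.08],0],[[0,0.17,0.08],0]]'

```text
t: 9.48
tool_pos: [0.6465, -0.0056, 0.1256]
orientation: [[0.927, 0.375, -0.001], [0.375, -0.927, 0.0], [-0.001, -0.001, -1.0]]
wrist_force: [-0.0, -0.4, -1.3]
finger_gap: 0.998
grasp_force: 0.0
```

```bash
python3 -c "
from h import *
plan(.6475,-.0076,.049,22)"
```

```text
pos [ 0.6465 -0.0056  0.1256] yaw 22.1 F [-0.  -0.4 -1.3] gap 1.00 gf 0.0 t 9.5
norm shift [0.002 0.022 0.766] turn norm 0.001 (0.1 deg) q [-0.05  0.3   1.78  0.    1.07  1.14]
```

>>> arm_command --increments '[[[0,0.02,0.25],0],[[0,0.02,0.5],0],[[0,0.02,0.76],0],[[0,0.02,0.76],0]]'

```text
t: 9.98
tool_pos: [0.6458, -0.0075, 0.048]
orientation: [[0.927, 0.376, -0.004], [0.376, -0.927, 0.0], [-0.004, -0.002, -1.0]]
wrist_force: [-0.6, 0.5, -0.7]
finger_gap: 1.0
grasp_force: 0.0
```

>>> arm_command --increments '[[[0,0,0],0],[[0,0,0],0],[[0,0,0],0],[[0,0,0],0],[[0,0,0],0]]' --jaw 1

```text
t: 10.6
tool_pos: [0.6481, -0.0083, 0.0499]
orientation: [[0.927, 0.375, 0.0], [0.375, -0.927, -0.0], [0.0, 0.0, -1.0]]
wrist_force: [0.6, 0.0, -0.5]
finger_gap: 0.462
grasp_force: 0.0
```

>>> arm_command --increments '[[[0,0,0],0],[[0,0,0],0]]'

```text
t: 10.85
tool_pos: [0.648, -0.0083, 0.0498]
orientation: [[0.927, 0.375, 0.0], [0.375, -0.927, 0.0], [0.0, 0.0, -1.0]]
wrist_force: [-1.2, 0.2, 1.2]
finger_gap: 0.414
grasp_force: 30.0
```

>>> arm_command --increments '[[[0,0,-0.3],0],[[0,0,-0.6],0],[[0,0,-0.95],0],[[0,0,-1],0]]'

```text
t: 11.35
tool_pos: [0.65, -0.0084, 0.1526]
orientation: [[0.927, 0.375, 0.006], [0.375, -0.927, -0.0], [0.005, 0.002, -1.0]]
wrist_force: [0.8, -0.0, -0.8]
finger_gap: 0.415
grasp_force: 30.0
```

>>> arm_command --increments '[[[-0.1,-0.4,-0.15],-0.11],[[-0.2,-0.8,-0.15],-0.22],[[-0.2,-0.8,-0.15],-0.33],[[-0.2,-0.8,-0.15],-0.44],[[-0.2,-0.8,-0.15],-0.55]]'

```text
t: 11.98
tool_pos: [0.5981, 0.0586, 0.1625]
orientation: [[0.348, 0.937, -0.003], [0.937, -0.348, -0.0], [-0.001, -0.003, -1.0]]
wrist_force: [-0.1, -0.1, -1.8]
finger_gap: 0.419
grasp_force: 30.0
```

>>> arm_command --increments '[[[0,0,0],-0.1],[[0,0,0],-0.154],[[0,0,0],-0.154]]'

```text
t: 12.35
tool_pos: [0.5984, 0.0583, 0.1628]
orientation: [[0.131, 0.991, -0.003], [0.991, -0.131, -0.0], [-0.001, -0.003, -1.0]]
wrist_force: [0.2, 0.1, -1.7]
finger_gap: 0.417
grasp_force: 30.0
```

```bash
python3 -c "
from h import *
a=np.radians(82.5);x,y=.555+.0275*np.cos(a),.1873+.0275*np.sin(a);print(x,y)
plan(x,y,.165,82.5)"
```

```text
0.5585894702860514 0.21456473368777979
pos [0.5984 0.0583 0.1628] yaw 82.5 F [ 0.2  0.1 -1.7] gap 0.42 gf 30.0 t 12.3
norm shift [ 1.497 -0.599 -0.021] turn norm -0.000 (-0.0 deg) q [ 0.06  0.19  1.84 -0.    1.11  0.19]
```

>>> arm_command --increments '[[[0,0,-0.2],0],[[0.4,-0.2,-0.25],0],[[0.75,-0.3,-0.25],0]]'

```text
t: 12.72
tool_pos: [0.58, 0.1375, 0.192]
orientation: [[0.132, 0.991, 0.003], [0.991, -0.132, 0.001], [0.001, 0.003, -1.0]]
wrist_force: [0.9, -0.3, -1.2]
finger_gap: 0.418
grasp_force: 30.0
```

>>> arm_command --increments '[[[0.4,-0.15,0],0],[[0.747,-0.3,0],0],[[0.747,-0.3,0],0],[[0.747,-0.3,0],0]]'

```text
t: 13.22
tool_pos: [0.5598, 0.2145, 0.1906]
orientation: [[0.13, 0.992, 0.001], [0.992, -0.13, -0.0], [-0.0, 0.001, -1.0]]
wrist_force: [0.7, -0.2, -1.2]
finger_gap: 0.415
grasp_force: 30.0
```

```bash
python3 -c "
from h import *
plan(.5586,.2146,.082,82.5)"
```

```text
pos [0.5598 0.2145 0.1906] yaw 82.5 F [ 0.7 -0.2 -1.2] gap 0.41 gf 30.0 t 13.2
norm shift [-1.000e-03 -1.400e-02  1.086e+00] turn norm 0.000 (0.0 deg) q [ 0.32  0.16  1.82 -0.    1.16  0.46]
```

>>> arm_command --increments '[[[0,-0.012,0.25],0],[[0,-0.012,0.5],0],[[0,-0.012,0.75],0],[[0,-0.012,1],0],[[0,-0.012,1],0]]'

```text
t: 13.85
tool_pos: [0.5568, 0.2128, 0.0876]
orientation: [[0.132, 0.991, -0.005], [0.991, -0.132, -0.002], [-0.002, -0.004, -1.0]]
wrist_force: [-0.2, -0.1, -1.1]
finger_gap: 0.415
grasp_force: 30.0
```

>>> arm_command --increments '[[[0,0,0.04],0],[[0,0,0.07],0],[[0,0,0.08],0]]'

```text
t: 14.22
tool_pos: [0.5587, 0.2149, 0.0824]
orientation: [[0.13, 0.991, 0.001], [0.991, -0.13, 0.0], [0.001, 0.001, -1.0]]
wrist_force: [0.1, -0.0, -1.0]
finger_gap: 0.415
grasp_force: 30.0
```

>>> arm_command --increments '[[[0,0,0.01],0],[[0,0,0.02],0],[[0,0,0.02],0]]'

```text
t: 14.6
tool_pos: [0.5583, 0.2149, 0.0798]
orientation: [[0.13, 0.992, 0.0], [0.992, -0.13, 0.0], [0.0, 0.0, -1.0]]
wrist_force: [-0.6, 0.7, -0.6]
finger_gap: 0.415
grasp_force: 30.0
```

>>> arm_command --increments '[[[0,0,0.01],0],[[0,0,0.015],0],[[0,0,0.015],0]]'

```text
t: 14.98
tool_pos: [0.5585, 0.215, 0.0798]
orientation: [[0.13, 0.992, 0.0], [0.992, -0.13, 0.0], [0.0, 0.0, -1.0]]
wrist_force: [-3.6, -1.3, 7.5]
finger_gap: 0.416
grasp_force: 30.0
```

>>> arm_command --increments '[[[0,0,0],0],[[0,0,0],0],[[0,0,0],0],[[0,0,0],0],[[0,0,0],0]]' --jaw -1

```text
t: 15.6
tool_pos: [0.5582, 0.2148, 0.0781]
orientation: [[0.13, 0.991, -0.0], [0.991, -0.13, -0.0], [-0.0, -0.0, -1.0]]
wrist_force: [-0.3, 0.4, 0.1]
finger_gap: 0.956
grasp_force: 0.0
```

>>> arm_command --increments '[[[0,0,-0.4],0],[[0,0,-0.8],0],[[0,0,-1],0]]'

```text
t: 15.98
tool_pos: [0.5595, 0.2152, 0.1808]
orientation: [[0.13, 0.991, 0.004], [0.991, -0.13, 0.001], [0.002, 0.003, -1.0]]
wrist_force: [0.8, 0.4, -0.1]
finger_gap: 1.0
grasp_force: 0.0
```

>>> arm_command --increments '[[[-0.5,0,0],0],[[-1,0,0],0],[[-1,0,0],0]]'

```text
t: 16.35
tool_pos: [0.5442, 0.113, 0.1774]
orientation: [[0.134, 0.991, -0.002], [0.991, -0.134, -0.001], [-0.001, -0.001, -1.0]]
wrist_force: [0.0, 0.7, -0.5]
finger_gap: 1.002
grasp_force: 0.0
```

```bash
cat > m3.py <<'E'
from h import *
d=cap("wrist"); save(d,"w4.png"); p=cloud(d).reshape(-1,3)
for c in ([.5586,.2146],[.5296,.1768]):
    q=p[(np.hypot(*(p[:,:2]-c).T)<.028)&(p[:,2]>.1)&(p[:,2]<.13)]
    print(len(q), cv2.minEnclosingCircle(q[:,:2].astype(np.float32)*1000) if len(q) else 0, np.median(q,0) if len(q) else 0)
d=cap("top");p=cloud(d).reshape(-1,3);near=np.hypot(*(p[:,:2]-[.464,-.029]).T)<.11
q=p[near&(p[:,2]>.06)&(p[:,2]<.078)];print("lid",cv2.minEnclosingCircle(q[:,:2].astype(np.float32)*1000))
q=p[near&(p[:,2]>.09)&(p[:,2]<.12)];print("bar",len(q),cv2.minAreaRect(q[:,:2].astype(np.float32)*1000))
plan(.464,-.029,.16,-71)
E
python3 m3.py
```

```text
2812 ((555.3145141601562, 210.9874725341797), 23.12730598449707) [0.55729949 0.2156265  0.10871339]
2362 ((529.9432983398438, 178.4537353515625), 18.329687118530273) [0.53032759 0.17889371 0.10874321]
lid ((464.4405822753906, -29.267925262451172), 61.78847122192383)
bar 257 ((464.12713623046875, -29.191524505615234), (82.96692657470703, 18.05621910095215), 71.5160140991211)
pos [0.545  0.1154 0.1777] yaw 82.4 F [ 0.  -0.4 -0. ] gap 1.00 gf 0.0 t 16.4
norm shift [-1.538 -0.612  0.177] turn norm 1.785 (153.4 deg) q [0.16 0.09 1.92 0.   1.13 0.3 ]
```

View pics/w4.png

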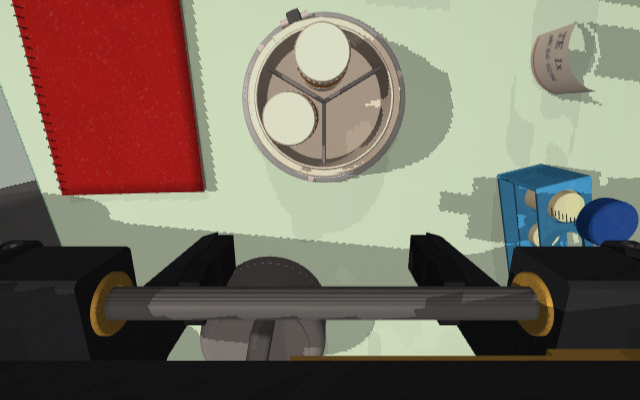

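Wrist view: both pots stand upright in their bays, with caps at (322,53) and (290,118). The red box and the canister are clear.

>>> arm_command --increments '[[[-0.4,-0.15,0],0.06],[[-0.77,-0.306,0],0.128],[[-0.77,-0.306,0],0.128]]'

```text
t: 16.82
tool_pos: [0.5038, 0.043, 0.1777]
orientation: [[0.318, 0.948, -0.001], [0.948, -0.318, 0.0], [-0.0, -0.001, -1.0]]
wrist_force: [0.6, 0.2, -0.2]
finger_gap: 1.0
grasp_force: 0.0
```

```bash
python3 -c "
from h import *
plan(.4643,-.0292,.15,71.4)"
```

```text
pos [0.5038 0.043  0.1777] yaw 71.5 F [ 0.6  0.2 -0.2] gap 1.00 gf 0.0 t 16.8
norm shift [-0.81  -0.145  0.278] turn norm 0.001 (0.1 deg) q [ 0.04 -0.01  2.03  0.    1.13  0.36]
```

>>> arm_command --increments '[[[-0.4,-0.07,0.1],0],[[-0.81,-0.145,0.27],0],[[-0.81,-0.145,0.27],0],[[-0.81,-0.145,0.27],0]]'

```text
t: 17.32
tool_pos: [0.4666, -0.0279, 0.1515]
orientation: [[0.316, 0.949, 0.001], [0.949, -0.316, 0.001], [0.001, 0.001, -1.0]]
wrist_force: [0.5, 0.4, -0.0]
finger_gap: 1.004
grasp_force: 0.0
```

```bash
python3 - <<'E'
from h import *
d=cap("wrist"); save(d,"w5.png"); p=cloud(d).reshape(-1,3);near=np.hypot(*(p[:,:2]-[.464,-.029]).T)<.07
q=p[near&(p[:,2]>.098)&(p[:,2]<.11)];print("bar",len(q),cv2.minAreaRect(q[:,:2].astype(np.float32)*1000))
q=p[near&(p[:,2]>.06)&(p[:,2]<.074)];print("lid",len(q),cv2.minEnclosingCircle(q[:,:2].astype(np.float32)*1000))
plan(.4643,-.0292,.073,71.4)
E
```

```text
bar 3235 ((464.9565734863281, -28.66387939453125), (82.80077362060547, 18.08157730102539), 71.5335922241211)
lid 15532 ((465.013916015625, -28.516254425048828), 61.647464752197266)
pos [ 0.4669 -0.0278  0.1518] yaw 71.6 F [-0.2  0.3  0.3] gap 1.00 gf 0.0 t 17.4
norm shift [-0.022 -0.021  0.788] turn norm 0.002 (0.2 deg) q [-0.11 -0.06  2.13  0.    1.07  0.21]
```

View pics/w5.png

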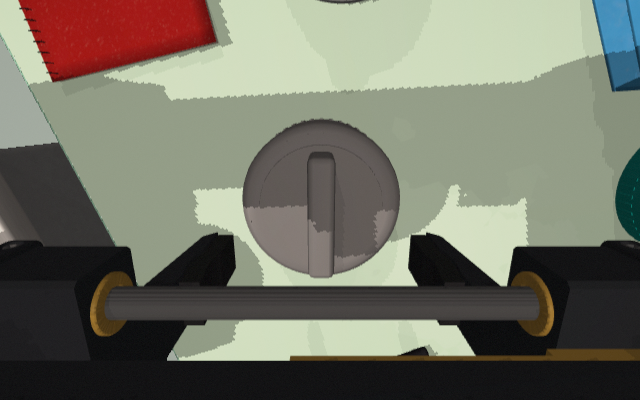

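The lid is centred at (320,200) with its bar aligned to the tool x axis.

>>> arm_command --increments '[[[-0.014,-0.016,0.25],0],[[-0.014,-0.016,0.5],0],[[-0.014,-0.016,0.75],0],[[-0.014,-0.016,0.77],0],[[-0.014,-0.016,0.77],0]]'

```text
t: 18.0
tool_pos: [0.4646, -0.0292, 0.075]
orientation: [[0.316, 0.949, 0.001], [0.949, -0.316, 0.0], [0.0, 0.001, -1.0]]
wrist_force: [-0.5, 0.1, 0.0]
finger_gap: 0.999
grasp_force: 0.0
```

>>> arm_command --increments '[[[0,0,0],0],[[0,0,0],0],[[0,0,0],0]]'

```text
t: 18.38
tool_pos: [0.4639, -0.0298, 0.0748]
orientation: [[0.317, 0.948, 0.001], [0.948, -0.317, -0.0], [0.0, 0.001, -1.0]]
wrist_force: [1.1, 0.3, 0.7]
finger_gap: 0.997
grasp_force: 0.0
```

```bash
python3 -c "
from h import *
plan(.465,-.0286,.073,71.5)"
```

```text
pos [ 0.4639 -0.0298  0.0748] yaw 71.5 F [1.1 0.3 0.7] gap 1.00 gf 0.0 t 18.4
norm shift [0.015 0.007 0.018] turn norm 0.000 (0.0 deg) q [-0.12  0.03  2.2   0.    0.91  0.2 ]
```

>>> arm_command --increments '[[[0.013,0.007,0],0],[[0.013,0.007,0],0],[[0.013,0.007,0],0],[[0.013,0.007,0],0],[[0.013,0.007,0],0]]' --jaw 1

```text
t: 19.0
tool_pos: [0.4645, -0.0288, 0.0742]
orientation: [[0.317, 0.948, -0.0], [0.948, -0.317, 0.0], [-0.0, -0.0, -1.0]]
wrist_force: [0.5, -0.1, -0.2]
finger_gap: 0.46
grasp_force: 0.0
```

>>> arm_command --increments '[[[0,0,0],0],[[0,0,0],0],[[0,0,0],0],[[0,0,0],0],[[0,0,0],0]]'

```text
t: 19.62
tool_pos: [0.4647, -0.0288, 0.0743]
orientation: [[0.317, 0.948, 0.0], [0.948, -0.317, -0.0], [0.0, 0.0, -1.0]]
wrist_force: [1.0, 0.0, -0.2]
finger_gap: 0.203
grasp_force: 30.0
```

>>> arm_command --increments '[[[0,0,-0.1],0],[[0,0,-0.3],0],[[0,0,-0.6],0],[[0,0,-0.9],0],[[0,0,-1],0]]'

```text
t: 20.25
tool_pos: [0.4657, -0.0289, 0.1766]
orientation: [[0.317, 0.948, 0.004], [0.948, -0.317, -0.0], [0.001, 0.004, -1.0]]
wrist_force: [0.3, -0.2, -1.7]
finger_gap: 0.203
grasp_force: 30.0
```

>>> arm_command --increments '[[[0,0,-0.2],-0.11],[[0,0,-0.35],-0.22],[[0,0,-0.35],-0.33],[[0,0,-0.35],-0.44],[[0,0,-0.35],-0.565]]'

```text
t: 20.88
tool_pos: [0.4637, -0.0287, 0.2082]
orientation: [[-0.506, 0.862, -0.002], [0.862, 0.506, 0.0], [0.001, -0.002, -1.0]]
wrist_force: [0.3, 0.4, -1.8]
finger_gap: 0.204
grasp_force: 30.0
```

```bash
python3 -c "
from h import *
plan(.555,.1873,.21,120)"
```

```text
pos [ 0.4637 -0.0287  0.2082] yaw 120.4 F [ 0.3  0.4 -1.8] gap 0.20 gf 30.0 t 20.9
norm shift [ 1.4    1.881 -0.019] turn norm 0.005 (0.4 deg) q [-0.12 -0.12  2.07  0.    1.19 -0.65]
```

>>> arm_command --increments '[[[0.25,0.3,0],0],[[0.5,0.65,0],0],[[0.7,0.94,0],0]]'

```text
t: 21.25
tool_pos: [0.5105, 0.0801, 0.2082]
orientation: [[-0.501, 0.865, -0.002], [0.865, 0.501, -0.0], [0.001, -0.001, -1.0]]
wrist_force: [-0.5, 0.4, -2.1]
finger_gap: 0.202
grasp_force: 30.0
```

>>> arm_command --increments '[[[0.25,0.35,0],0],[[0.5,0.65,0],0],[[0.7,0.94,0],0],[[0.7,0.94,0],0],[[0.7,0.94,0],0]]'

```text
t: 21.88
tool_pos: [0.5561, 0.1861, 0.2081]
orientation: [[-0.502, 0.865, -0.002], [0.865, 0.502, -0.001], [0.0, -0.003, -1.0]]
wrist_force: [0.2, 0.2, -2.2]
finger_gap: 0.204
grasp_force: 30.0
```

```bash
python3 - <<'E'
from h import *
d=cap("wrist"); save(d,"w6.png"); p=cloud(d).reshape(-1,3);near=np.hypot(*(p[:,:2]-[.555,.187]).T)<.1
s=env.sense()
for h in (.19,.2,.21): pass
q=p[near&(p[:,2]>.19)&(p[:,2]<.215)];print("heldlid",len(q),np.median(q[:,2]),cv2.minEnclosingCircle(q[:,:2].astype(np.float32)*1000))
plan(.555,.1873,.15,120)
E
```

```text
heldlid 19397 0.20296742233218543 ((554.8535766601562, 186.71286010742188), 61.86838150024414)
pos [0.5562 0.1858 0.2083] yaw 120.1 F [-0.1  0.3 -1.4] gap 0.20 gf 30.0 t 21.9
norm shift [ 0.019 -0.002  0.583] turn norm 0.001 (0.1 deg) q [ 0.28  0.12  1.83 -0.    1.19 -0.24]
```

View pics/w6.png

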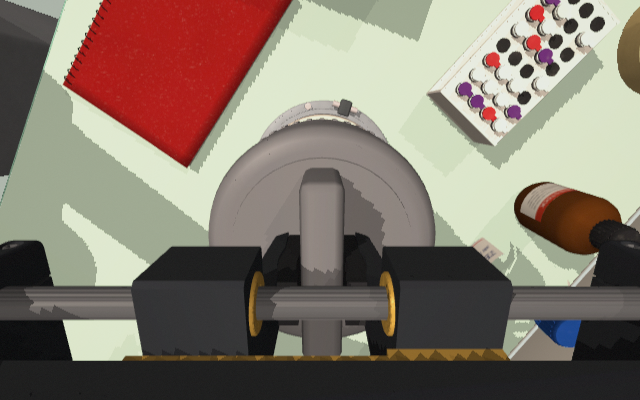

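The held lid is level and centred over the canister, around (322,230). I'm lowering it.

>>> arm_command --increments '[[[0.005,0,0.2],0],[[0.005,0,0.4],0],[[0.005,0,0.55],0],[[0.005,0,0.63],0],[[0.005,0,0.63],0]]'

```text
t: 22.55
tool_pos: [0.5563, 0.1868, 0.1451]
orientation: [[-0.501, 0.865, -0.002], [0.865, 0.501, -0.001], [0.0, -0.002, -1.0]]
wrist_force: [0.5, 0.5, -1.7]
finger_gap: 0.203
grasp_force: 30.0
```

>>> arm_command --increments '[[[0,0,0],0],[[0,0,0.03],0],[[0,0,0.03],0]]'

```text
t: 22.92
tool_pos: [0.5569, 0.1871, 0.1434]
orientation: [[-0.501, 0.865, 0.0], [0.865, 0.501, 0.0], [-0.0, 0.0, -1.0]]
wrist_force: [0.1, -0.0, -2.0]
finger_gap: 0.202
grasp_force: 30.0
```

```bash
python3 -c "
from h import *
plan(.5562,.1861,.14,120);print(env.sense()['wrist_torque'])"
```

```text
pos [0.5569 0.1871 0.1434] yaw 120.1 F [ 0.1 -0.  -2. ] gap 0.20 gf 30.0 t 22.9
norm shift [-0.005 -0.011  0.034] turn norm 0.001 (0.1 deg) q [ 0.28  0.18  1.89 -0.    1.07 -0.24]
[-0.07302885 -0.12660916 -0.01009151]
```

>>> arm_command --increments '[[[0,-0.011,0.01],0],[[0,-0.011,0.02],0],[[0,-0.011,0.02],0]]'

```text
t: 23.3
tool_pos: [0.5559, 0.1866, 0.1413]
orientation: [[-0.501, 0.865, 0.0], [0.865, 0.501, 0.0], [0.0, 0.0, -1.0]]
wrist_force: [0.3, -0.3, -1.7]
finger_gap: 0.2
grasp_force: 30.0
```

>>> arm_command --increments '[[[0,0,0.01],0],[[0,0,0.02],0],[[0,0,0.02],0]]'

```text
t: 23.68
tool_pos: [0.556, 0.1866, 0.1392]
orientation: [[-0.501, 0.865, 0.0], [0.865, 0.501, 0.0], [0.0, 0.0, -1.0]]
wrist_force: [0.5, 1.6, -1.4]
finger_gap: 0.2
grasp_force: 30.0
```

>>> arm_command --increments '[[[0,0,0.01],0],[[0,0,0.02],0],[[0,0,0.02],0]]'

```text
t: 24.05
tool_pos: [0.5559, 0.1866, 0.1372]
orientation: [[-0.501, 0.865, 0.0], [0.865, 0.501, 0.0], [0.0, 0.0, -1.0]]
wrist_force: [-0.1, 1.4, -2.0]
finger_gap: 0.201
grasp_force: 30.0
```

>>> arm_command --increments '[[[0,0,0.01],0],[[0,0,0.02],0],[[0,0,0.02],0]]'

```text
t: 24.42
tool_pos: [0.5563, 0.1867, 0.1365]
orientation: [[-0.501, 0.865, 0.001], [0.865, 0.501, 0.0], [-0.0, 0.001, -1.0]]
wrist_force: [-0.8, 1.0, 4.8]
finger_gap: 0.201
grasp_force: 30.0
```

>>> arm_command --increments '[[[0,0,0.01],0],[[0,0,0.02],0],[[0,0,0.02],0]]'

```text
t: 24.8
tool_pos: [0.5564, 0.1867, 0.1363]
orientation: [[-0.501, 0.865, 0.001], [0.865, 0.501, 0.0], [-0.0, 0.001, -1.0]]
wrist_force: [-4.7, -1.6, 13.5]
finger_gap: 0.202
grasp_force: 30.0
```

>>> arm_command --increments '[[[0,0,-0.02],0],[[0,0,-0.02],0],[[0,0,-0.03],0]]' --jaw 0.5

```text
t: 25.18
tool_pos: [0.5554, 0.1863, 0.1356]
orientation: [[-0.501, 0.865, -0.001], [0.865, 0.501, -0.0], [0.0, -0.001, -1.0]]
wrist_force: [-0.7, -0.7, -0.1]
finger_gap: 0.249
grasp_force: 0.0
```

>>> arm_command --increments '[[[0,0,-0.03],0],[[0,0,-0.06],0],[[0,0,-0.06],0]]'

```text
t: 25.55
tool_pos: [0.5562, 0.1866, 0.1426]
orientation: [[-0.501, 0.865, 0.001], [0.865, 0.501, 0.0], [-0.0, 0.001, -1.0]]
wrist_force: [-0.5, -0.6, -0.1]
finger_gap: 0.251
grasp_force: 0.0
```

```bash
cat > lidz.py <<'E'
from h import *
d=cap("wrist"); p=cloud(d).reshape(-1,3); r=np.hypot(*(p[:,:2]-[.555,.187]).T)
q=p[(r<.064)&(r>.036)&(p[:,2]>.11)&(p[:,2]<.145)]
A=np.c_[q[:,:2]-[.555,.187],np.ones(len(q))]; s=np.linalg.lstsq(A,q[:,2],rcond=None)[0]
b=p[(r<.05)&(p[:,2]>.149)&(p[:,2]<.178)]
print("lid top z med %.4f"%np.median(q[:,2]),"foot~%.4f"%(np.median(q[:,2])-.068),"tilt",np.round(np.degrees(s[:2]),2),len(q),"center",np.round(cv2.minEnclosingCircle(q[:,:2].astype(np.float32)*1000)[0],1))
if len(b)>50:
    rc=cv2.minAreaRect(b[:,:2].astype(np.float32)*1000); print("bar z",np.round(np.median(b[:,2]),4),np.round(rc[1],1),round(rc[2],1))
plan(.556,.1866,.14,120); print("torque",np.round(env.sense()["wrist_torque"],2))
E
python3 lidz.py
```

```text
lid top z med 0.1311 foot~0.0631 tilt [ 0.9  -1.75] 14538 center [554.7 187.7]
bar z 0.1667 [49.9 81.2] 51.2
pos [0.556  0.1865 0.1425] yaw 120.1 F [-0.7 -1.   0.1] gap 0.25 gf 0.0 t 25.6
norm shift [ 0.001 -0.     0.025] turn norm 0.001 (0.1 deg) q [ 0.28  0.18  1.9  -0.    1.07 -0.24]
torque [ 0.01 -0.11 -0.02]
```

>>> arm_command --increments '[[[0,0,0],-0.06],[[0,0,0],-0.12],[[0,0,0],-0.18],[[0,0,0],-0.24],[[0,0,0],-0.3]]'

```text
t: 26.22
tool_pos: [0.5564, 0.1867, 0.1429]
orientation: [[-0.829, 0.559, 0.001], [0.559, 0.829, 0.001], [-0.001, 0.001, -1.0]]
wrist_force: [0.2, 0.2, 3.6]
finger_gap: 0.249
grasp_force: 5.5
```

```bash
python3 lidz.py
```

```text
lid top z med 0.1320 foot~0.0640 tilt [ 1.49 -1.04] 14730 center [554.4 187.9]
bar z 0.1675 [46.9 82.8] 26.6
pos [0.5564 0.1867 0.143 ] yaw 146.2 F [0.2 0.9 1.8] gap 0.25 gf 3.5 t 26.3
norm shift [ 0.003 -0.004  0.03 ] turn norm 0.304 (26.2 deg) q [ 0.28  0.18  1.89  0.    1.07 -0.7 ]
torque [ 0.07 -0.07 -0.1 ]
```

>>> arm_command --increments '[[[0,0,0],-0.05],[[0,0,0],-0.1],[[0,0,0],-0.15],[[0,0,0],-0.2],[[0,0,0],-0.2]]'

```text
t: 26.9
tool_pos: [0.5572, 0.1869, 0.144]
orientation: [[-0.956, 0.293, 0.003], [0.293, 0.956, 0.001], [-0.003, 0.002, -1.0]]
wrist_force: [0.9, -1.0, 5.3]
finger_gap: 0.253
grasp_force: 6.1
```

```bash
python3 lidz.py
```

```text
lid top z med 0.1331 foot~0.0651 tilt [ 1.8  -0.62] 14628 center [555.  187.5]
bar z 0.1686 [46.9 83.2] 43.9
pos [0.5572 0.1869 0.144 ] yaw 162.9 F [-0.1 -0.   6.2] gap 0.25 gf 6.1 t 26.9
norm shift [ 0.011 -0.007  0.04 ] turn norm 0.500 (42.9 deg) q [ 0.28  0.18  1.89  0.    1.07 -0.99]
torque [ 0.07 -0.08 -0.22]
```

>>> arm_command --increments '[[[0,0,0],-0.05],[[0,0,0],-0.1],[[0,0,0],-0.15],[[0,0,0],-0.15]]'

```text
t: 27.45
tool_pos: [0.5579, 0.1872, 0.1449]
orientation: [[-0.997, 0.072, 0.005], [0.072, 0.997, 0.002], [-0.005, 0.002, -1.0]]
wrist_force: [0.3, 0.3, 9.3]
finger_gap: 0.245
grasp_force: 7.3
```

```bash
python3 lidz.py
```

```text
lid top z med 0.1341 foot~0.0661 tilt [ 1.97 -0.22] 14541 center [555.5 187.4]
bar z 0.1695 [46.6 82.8] 56.1
pos [0.5579 0.1871 0.1449] yaw 175.8 F [-0.7  0.6  8.2] gap 0.25 gf 7.2 t 27.5
norm shift [ 0.019 -0.007  0.049] turn norm 0.650 (55.8 deg) q [ 0.28  0.17  1.89  0.    1.07 -1.22]
torque [ 0.09 -0.08 -0.22]
```

>>> arm_command --increments '[[[0,0,-0.02],-0.05],[[0,0,-0.02],-0.1],[[0,0,-0.02],-0.15],[[0,0,-0.02],-0.15]]' --jaw 0.45

```text
t: 28.0
tool_pos: [0.5566, 0.1868, 0.1453]
orientation: [[-0.988, -0.152, 0.002], [-0.152, 0.988, 0.001], [-0.002, 0.0, -1.0]]
wrist_force: [-0.5, -0.0, 5.3]
finger_gap: 0.274
grasp_force: 3.8
```

```bash
python3 lidz.py
```

```text
lid top z med 0.1347 foot~0.0667 tilt [1.81 0.3 ] 14993 center [554.4 186.9]
bar z 0.1701 [46.7 82.9] 66.1
pos [0.5566 0.1868 0.1452] yaw -171.3 F [ 0.6 -0.   5.1] gap 0.28 gf 3.8 t 28.1
norm shift [ 0.007 -0.001  0.052] turn norm 0.799 (68.7 deg) q [ 0.28  0.17  1.89  0.    1.07 -1.44]
torque [ 0.14 -0.14 -0.13]
```

>>> arm_command --increments '[[[0,0,0],-0.05],[[0,0,0],-0.1],[[0,0,0],-0.1]]'

```text
t: 28.42
tool_pos: [0.5571, 0.1868, 0.1457]
orientation: [[-0.955, -0.298, 0.003], [-0.298, 0.955, 0.001], [-0.003, -0.0, -1.0]]
wrist_force: [0.2, 0.5, 6.5]
finger_gap: 0.278
grasp_force: 5.0
```

```bash
python3 lidz.py
```

```text
lid top z med 0.1353 foot~0.0673 tilt [1.77 0.55] 14909 center [554.2 186.7]
bar z 0.1707 [46.7 82.5] 73.4
pos [0.5571 0.1868 0.1458] yaw -162.7 F [-0.1  0.9  8.3] gap 0.28 gf 4.9 t 28.5
norm shift [0.011 0.001 0.058] turn norm 0.900 (77.3 deg) q [ 0.28  0.17  1.89 -0.    1.07 -1.59]
torque [ 0.07 -0.19 -0.15]
```

>>> arm_command --increments '[[[0,0,-0.02],-0.05],[[0,0,-0.02],-0.1],[[0,0,-0.02],-0.1]]'

```text
t: 28.85
tool_pos: [0.5553, 0.1863, 0.1455]
orientation: [[-0.9, -0.437, -0.001], [-0.437, 0.9, -0.0], [0.001, 0.0, -1.0]]
wrist_force: [0.1, 0.3, 0.6]
finger_gap: 0.274
grasp_force: 0.0
```

```bash
python3 lidz.py
```

```text
lid top z med 0.1275 foot~0.0595 tilt [1.66 0.91] 13922 center [554.2 186.7]
bar z 0.1632 [48.4 82.7] 86.3
pos [0.5553 0.1863 0.1455] yaw -154.1 F [ 0.2  0.7 -0.2] gap 0.27 gf 0.0 t 28.9
norm shift [-0.007 -0.     0.055] turn norm 0.999 (85.9 deg) q [ 0.28  0.17  1.89 -0.    1.08 -1.74]
torque [ 0.13 -0.14 -0.04]
```

>>> arm_command --increments '[[[0,0,0],-0.05],[[0,0,0],-0.1],[[0,0,0],-0.1]]'

```text
t: 29.28
tool_pos: [0.5557, 0.1867, 0.1459]
orientation: [[-0.824, -0.566, -0.0], [-0.566, 0.824, 0.0], [0.0, 0.0, -1.0]]
wrist_force: [0.2, 1.4, 0.1]
finger_gap: 0.274
grasp_force: 1.7
```

```bash
python3 lidz.py
```

```text
lid top z med 0.1278 foot~0.0598 tilt [1.5  1.28] 14026 center [554.1 186.2]
bar z 0.1635 [82.3 46.8] 2.0
pos [0.5557 0.1866 0.1459] yaw -145.5 F [ 0.2  1.8 -0.5] gap 0.27 gf 1.7 t 29.3
norm shift [-0.002 -0.002  0.059] turn norm 1.099 (94.5 deg) q [ 0.28  0.17  1.89  0.    1.08 -1.89]
torque [ 0.27 -0.15 -0.03]
```

The thread dropped by 8 mm. I'm lowering the fingers a little and screwing clockwise.

>>> arm_command --increments '[[[0,0,0.07],0],[[0,0,0.07],0.08],[[0,0,0.07],0.16],[[0,0,0.07],0.24],[[0,0,0.07],0.32]]'

```text
t: 29.95
tool_pos: [0.5554, 0.1861, 0.1383]
orientation: [[-0.993, -0.119, -0.001], [-0.119, 0.993, -0.001], [0.001, -0.001, -1.0]]
wrist_force: [-0.6, 0.2, 0.0]
finger_gap: 0.276
grasp_force: 0.0
```

>>> arm_command --increments '[[[0,0,0],0.08],[[0,0,0],0.16],[[0,0,0],0.24],[[0,0,0],0.32]]'

```text
t: 30.45
tool_pos: [0.5552, 0.1862, 0.1381]
orientation: [[-0.936, 0.353, -0.001], [0.353, 0.936, -0.001], [0.001, -0.001, -1.0]]
wrist_force: [-0.1, 0.5, -0.7]
finger_gap: 0.273
grasp_force: 0.6
```

```bash
python3 lidz.py
```

```text
lid top z med 0.1268 foot~0.0588 tilt [ 1.22 -0.14] 14631 center [554.5 186.6]
bar z 0.1623 [83.5 47.4] 11.1
pos [0.5552 0.1862 0.1381] yaw 159.1 F [ 0.6  0.1 -0.7] gap 0.28 gf 0.4 t 30.5
norm shift [-0.006  0.006 -0.019] turn norm 0.455 (39.1 deg) q [ 0.28  0.18  1.9  -0.    1.06 -0.93]
torque [ 0.08 -0.18  0.02]
```

>>> arm_command --increments '[[[0,0,0],0.08],[[0,0,0],0.16],[[0,0,0],0.24],[[0,0,0],0.32],[[0,0,0],0.32]]'

```text
t: 31.12
tool_pos: [0.5555, 0.1863, 0.1386]
orientation: [[-0.672, 0.74, -0.001], [0.74, 0.672, -0.0], [0.0, -0.001, -1.0]]
wrist_force: [0.4, 0.2, 0.4]
finger_gap: 0.273
grasp_force: 0.2
```

```bash
cat >> lidz.py <<'E'
b=p[(r<.05)&(np.abs(p[:,2]-(np.median(q[:,2])+.0355))<.003)][:,:2]
rc=cv2.minAreaRect(b.astype(np.float32)*1000); print("bar2",len(b),np.round(rc[1],1),round(rc[2],1))
E
python3 lidz.py
```

```text
lid top z med 0.1246 foot~0.0566 tilt [ 1.01 -0.85] 14491 center [554.5 187. ]
bar z 0.1602 [47.9 82.7] 73.8
pos [0.5556 0.1863 0.1387] yaw 132.3 F [ 0.8  0.7 -0.7] gap 0.28 gf 0.2 t 31.2
norm shift [-0.001  0.005 -0.013] turn norm 0.143 (12.3 deg) q [ 0.28  0.18  1.9  -0.    1.06 -0.46]
torque [ 0.06 -0.16 -0.05]
bar2 5850 [46.1 82.5] 73.9
```

>>> arm_command --increments '[[[0,0,0],0.09],[[0,0,0],0.18],[[0,0,0],0.27],[[0,0,0.01],0.36],[[0,0,0.02],0.45]]'

```text
t: 31.8
tool_pos: [0.5564, 0.1865, 0.1377]
orientation: [[-0.058, 0.998, 0.001], [0.998, 0.058, 0.0], [-0.0, 0.001, -1.0]]
wrist_force: [-0.1, -0.2, 2.9]
finger_gap: 0.276
grasp_force: 3.3
```

>>> arm_command --increments '[[[0,0,0.01],0.09],[[0,0,0.02],0.18],[[0,0,0.03],0.27],[[0,0,0.03],0.36],[[0,0,0.03],0.36]]'

```text
t: 32.42
tool_pos: [0.5563, 0.1866, 0.1347]
orientation: [[0.459, 0.889, 0.001], [0.889, -0.459, 0.0], [0.001, 0.001, -1.0]]
wrist_force: [1.0, 0.3, 0.7]
finger_gap: 0.279
grasp_force: 0.5
```

```bash
python3 lidz.py
```

```text
lid top z med 0.1191 foot~0.0511 tilt [-0.68 -1.04] 14383 center [555.8 187.7]
bar z 0.1551 [47.3 83.2] 5.1
pos [0.5562 0.1865 0.1344] yaw 62.7 F [ 0.9 -0.3  0.1] gap 0.27 gf 0.5 t 32.5
norm shift [ 0.    -0.002 -0.056] turn norm -0.666 (-57.3 deg) q [ 0.28  0.18  1.9  -0.    1.05  0.76]
torque [-0.04 -0.18 -0.02]
bar2 5727 [45.6 83. ] 4.1
```

>>> arm_command --increments '[[[0,0,0.01],0.06],[[0,0,0.02],0.12],[[0,0,0.03],0.18],[[0,0,0.03],0.24],[[0,0,0.03],0.24]]'

```text
t: 33.1
tool_pos: [0.5567, 0.1869, 0.1338]
orientation: [[0.742, 0.671, 0.002], [0.671, -0.742, 0.001], [0.002, 0.001, -1.0]]
wrist_force: [-4.1, 0.0, 12.7]
finger_gap: 0.276
grasp_force: 12.0
```

```bash
python3 lidz.py
```

```text
lid top z med 0.1188 foot~0.0508 tilt [-0.87 -0.62] 14572 center [556.7 188.2]
bar z 0.1548 [82.7 46.7] 76.9
pos [0.5567 0.1869 0.1338] yaw 42.1 F [-4.5 -0.2 13.1] gap 0.28 gf 11.8 t 33.1
norm shift [-0.007 -0.002 -0.062] turn norm -0.906 (-77.9 deg) q [ 0.28  0.19  1.9  -0.    1.05  1.12]
torque [-0.04  0.57  0.42]
bar2 5727 [82.8 45.4] 75.8
```

>>> arm_command --increments '[[[0,0,0],0.06],[[0,0,0],0.12],[[0,0,0],0.18],[[0,0,0],0.18]]'

```text
t: 33.65
tool_pos: [0.5564, 0.1868, 0.1339]
orientation: [[0.892, 0.452, 0.002], [0.452, -0.892, -0.001], [0.001, 0.001, -1.0]]
wrist_force: [-4.7, -0.8, 13.3]
finger_gap: 0.275
grasp_force: 43.3
```

```bash
python3 lidz.py
```

```text
lid top z med 0.1188 foot~0.0508 tilt [-1.02 -0.37] 14538 center [556.6 187.8]
bar z 0.1548 [83.  46.1] 65.6
pos [0.5564 0.1868 0.1339] yaw 26.9 F [-4.4 -0.4 14.2] gap 0.28 gf 43.2 t 33.7
norm shift [-0.005 -0.    -0.061] turn norm -1.084 (-93.1 deg) q [ 0.28  0.19  1.9  -0.    1.05  1.38]
torque [-0.    0.74  1.6 ]
bar2 5638 [83.1 44.1] 62.8
```

The lid is home: the foot sits on the shoulder and the torque has risen to 1.6 N m. I'm releasing it.

>>> arm_command --increments '[[[0,0,0],-0.06],[[0,0,0],-0.1],[[0,0,0],-0.1]]'

```text
t: 34.08
tool_pos: [0.5555, 0.1863, 0.1308]
orientation: [[0.818, 0.575, -0.001], [0.575, -0.818, -0.0], [-0.001, -0.0, -1.0]]
wrist_force: [0.8, -0.5, -0.4]
finger_gap: 0.277
grasp_force: 0.0
```

>>> arm_command --increments '[[[0,0,0],0],[[0,0,0],0],[[0,0,0],0],[[0,0,0],0],[[0,0,0],0]]' --jaw -1

```text
t: 34.7
tool_pos: [0.5559, 0.1865, 0.1312]
orientation: [[0.819, 0.573, -0.0], [0.573, -0.819, 0.0], [-0.0, -0.0, -1.0]]
wrist_force: [0.0, -0.3, -0.1]
finger_gap: 0.822
grasp_force: 0.0
```

>>> arm_command --increments '[[[0,0,-0.3],0],[[0,0,-0.6],0],[[0,0,-0.9],0]]'

```text
t: 35.08
tool_pos: [0.5557, 0.1865, 0.2221]
orientation: [[0.819, 0.574, -0.0], [0.574, -0.819, -0.0], [-0.0, -0.0, -1.0]]
wrist_force: [-0.6, 0.6, 0.4]
finger_gap: 1.001
grasp_force: 0.0
```

```bash
python3 - <<'E'
from h import *
d=cap("top");save(d,"top6.png");p=cloud(d).reshape(-1,3)
q=p[(np.hypot(*(p[:,:2]-[.443,-.284]).T)<.09)&(p[:,2]>.043)&(p[:,2]<.07)]
print("sc",len(q),cv2.minAreaRect(q[:,:2].astype(np.float32)*1000),np.median(q[:,2]))
# handle only: lower along axis; check cross-section width by slices
a=np.radians(5.3);e=q[:,:2]-[.4432,-.2842];u=e@[np.cos(a),np.sin(a)];v=e@[-np.sin(a),np.cos(a)]
for lo in np.arange(-.065,.065,.013):
    m=(u>=lo)&(u<lo+.013); print(round(lo+.0065,4),m.sum(),np.round([v[m].min(),v[m].max(),np.median(q[m,2])],4) if m.sum() else "")
q=p[(np.hypot(*(p[:,:2]-[.555,.187]).T)<.064)];print("lid top",np.percentile(q[:,2],[50,99]))
plan(.4432,-.2842,.2,5.3)
E
```

```text
sc 797 ((443.128173828125, -283.21484375), (129.9102020263672, 44.42024612426758), 4.100353717803955) 0.05194256204368086
-0.0585 66 [-0.0197  0.0182  0.0502]
-0.0455 76 [-0.0188  0.0189  0.0512]
-0.0325 79 [-0.0199  0.0189  0.0507]
-0.0195 75 [-0.0192  0.0177  0.0518]
-0.0065 77 [-0.0177  0.0191  0.052 ]
0.0065 81 [-0.0191  0.0196  0.0512]
0.0195 76 [-0.0191  0.0219  0.0522]
0.0325 92 [-0.0204  0.0225  0.0534]
0.0455 90 [-0.0221  0.0217  0.0535]
0.0585 84 [-0.0206  0.022   0.0512]
lid top [0.59296679 0.60678412]
pos [0.5582 0.1872 0.2271] yaw 35.0 F [ 1.5 -0.5  2.3] gap 1.00 gf 0.0 t 35.1
norm shift [-3.648  3.201  0.253] turn norm 0.346 (29.7 deg) q [0.28 0.11 1.81 0.   1.22 1.24]
```

>>> arm_command --increments '[[[-0.3,0.25,0],0.1],[[-0.6,0.55,0],0.2],[[-1,0.88,0],0.3],[[-1,0.88,0],0.353]]'

```text
t: 35.62
tool_pos: [0.5233, 0.0542, 0.2205]
orientation: [[0.997, 0.074, -0.001], [0.074, -0.997, -0.001], [-0.001, 0.001, -1.0]]
wrist_force: [0.2, 0.1, -0.1]
finger_gap: 0.998
grasp_force: 0.0
```

>>> arm_command --increments '[[[-0.14,0.4,0],0],[[-0.28,0.83,0],0]]'

```text
t: 35.88
tool_pos: [0.5028, -0.0287, 0.2206]
orientation: [[0.997, 0.082, -0.0], [0.082, -0.997, -0.0], [-0.0, 0.0, -1.0]]
wrist_force: [0.6, 0.2, 0.5]
finger_gap: 1.004
grasp_force: 0.0
```

>>> arm_command --increments '[[[-0.14,0.4,0],0],[[-0.28,0.83,0.2],0]]'

```text
t: 36.12
tool_pos: [0.483, -0.1145, 0.2023]
orientation: [[0.997, 0.082, 0.004], [0.082, -0.997, -0.001], [0.004, 0.001, -1.0]]
wrist_force: [-0.5, 0.0, -0.1]
finger_gap: 1.002
grasp_force: 0.0
```

>>> arm_command --increments '[[[-0.14,0.4,0],0],[[-0.28,0.83,0.2],0]]'

```text
t: 36.38
tool_pos: [0.4615, -0.1997, 0.1819]
orientation: [[0.997, 0.081, 0.003], [0.081, -0.997, -0.001], [0.003, 0.002, -1.0]]
wrist_force: [0.4, -0.9, -0.6]
finger_gap: 0.996
grasp_force: 0.0
```

>>> arm_command --increments '[[[-0.14,0.4,0.2],0],[[-0.28,0.83,0.4],0],[[-0.28,0.83,0.4],0],[[-0.28,0.83,0.4],0]]'

```text
t: 36.88
tool_pos: [0.4396, -0.2826, 0.1409]
orientation: [[0.997, 0.08, -0.0], [0.08, -0.997, 0.001], [-0.0, -0.001, -1.0]]
wrist_force: [0.6, -1.0, 0.9]
finger_gap: 0.999
grasp_force: 0.0
```

```bash
python3 - <<'E'
from h import *
d=cap("wrist");save(d,"w7.png");p=cloud(d).reshape(-1,3)
q=p[(np.hypot(*(p[:,:2]-[.443,-.284]).T)<.09)&(p[:,2]>.043)&(p[:,2]<.07)]
print("sc",len(q),cv2.minAreaRect(q[:,:2].astype(np.float32)*1000),np.median(q[:,2]))
t=cap("top");P=cloud(t).reshape(-1,3)
Q=P[np.hypot(*(P[:,:2]-[.555,.187]).T)<.045];print("lid z",np.percentile(Q[:,2],[50,97]))
plan(.4432,-.2838,.12,4.7)
E
```

```text
sc 7947 ((444.379150390625, -284.2998352050781), (127.4178466796875, 44.83420181274414), 5.367753505706787) 0.05287054490565746
lid z [0.12039799 0.15616417]
pos [ 0.4403 -0.2822  0.1417] yaw 4.7 F [-0.4 -0.8 -0.2] gap 1.00 gf 0.0 t 37.0
norm shift [0.027 0.018 0.217] turn norm 0.000 (0.0 deg) q [-0.62  0.06  2.03  0.    1.05  0.87]
```

View pics/w7.png

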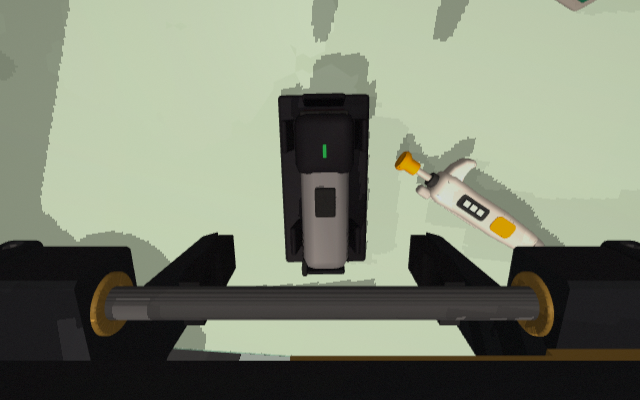

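The wrist view shows the scanner seated in its dock (325,190), head up. The pipette lies to the right at (400–540,160–245). I'm checking finger clearance before descending.

```bash
python3 - <<'E'
from h import *
d=cap("wrist");p=cloud(d).reshape(-1,3)
a=np.radians(5.2);e=p[:,:2]-[.444,-.284];u=e@[np.cos(a),np.sin(a)];v=e@[-np.sin(a),np.cos(a)]
for s in(-1,1):
    for lo in np.arange(.02,.075,.006):
        m=(abs(u)<.016)&(s*v>lo)&(s*v<lo+.006)&(p[:,2]<.1); print(s,round(lo,3),m.sum(),np.round(p[m,2].max(),4) if m.any() else "")
m=(p[:,2]>.04)&(p[:,2]<.07)&(abs(u)<.08)&(abs(v)<.03)
for lo in np.arange(-.06,.06,.02):
    k=m&(u>lo)&(u<lo+.02); print("axis",round(lo+.01,3),np.round([v[k].min(),v[k].max()],4))
print(u[m].min(),u[m].max())
plan(.444,-.284,.06,5.2)
E
```

```text
-1 0.02 116 0.0105
-1 0.026 228 0.0108
-1 0.032 217 0.0104
-1 0.038 183 0.0094
-1 0.044 217 0.0028
-1 0.05 218 0.0028
-1 0.056 217 0.0032
-1 0.062 223 0.0197
-1 0.068 195 0.0197
-1 0.074 218 0.0201
1 0.02 178 0.0108
1 0.026 225 0.0107
1 0.032 220 0.0105
1 0.038 182 0.0075
1 0.044 222 0.0028
1 0.05 213 0.0025
1 0.056 219 0.0028
1 0.062 213 0.003
1 0.068 219 0.0034
1 0.074 218 0.0031
axis -0.05 [-0.0202  0.0189]
axis -0.03 [-0.0199  0.0187]
axis -0.01 [-0.0195  0.0183]
axis 0.01 [-0.0209  0.0194]
axis 0.03 [-0.0224  0.0221]
axis 0.05 [-0.0229  0.022 ]
-0.06373651443337226 0.06413409251660597
pos [ 0.4405 -0.2821  0.1419] yaw 4.7 F [-0.1  0.1 -0.9] gap 1.00 gf 0.0 t 37.0
norm shift [0.033 0.021 0.819] turn norm -0.005 (-0.5 deg) q [-0.62  0.06  2.03  0.    1.05  0.87]
```

>>> arm_command --increments '[[[0.033,0.023,0.2],-0.005],[[0.033,0.023,0.4],-0.005],[[0.033,0.023,0.6],-0.005],[[0.033,0.023,0.72],-0.005],[[0.033,0.023,0.72],-0.005]]' --jaw -0.36

```text
t: 37.65
tool_pos: [0.443, -0.2841, 0.0687]
orientation: [[0.996, 0.09, -0.001], [0.09, -0.996, 0.001], [-0.001, -0.001, -1.0]]
wrist_force: [-0.6, -0.6, -0.5]
finger_gap: 0.678
grasp_force: 0.0
```

>>> arm_command --increments '[[[0,0,0],0],[[0,0,0],0]]'

```text
t: 37.9
tool_pos: [0.4439, -0.2854, 0.0702]
orientation: [[0.996, 0.089, 0.002], [0.089, -0.996, -0.001], [0.001, 0.001, -1.0]]
wrist_force: [-0.4, 0.6, 0.1]
finger_gap: 0.679
grasp_force: 0.0
```

```bash
python3 -c "
from h import *
plan(.444,-.2843,.0185,5.2)"
```

```text
pos [ 0.4439 -0.2854  0.0702] yaw 5.1 F [-0.4  0.6  0.1] gap 0.68 gf 0.0 t 37.9
norm shift [ 0.001 -0.012  0.517] turn norm -0.001 (-0.1 deg) q [-0.62  0.16  2.07  0.    0.91  0.86]
```

>>> arm_command --increments '[[[0,-0.01,0.15],0],[[0,-0.01,0.3],0],[[0,-0.01,0.45],0],[[0,-0.01,0.5],0],[[0,-0.01,0.5],0]]'

```text
t: 38.52
tool_pos: [0.4426, -0.2836, 0.0183]
orientation: [[0.996, 0.089, -0.001], [0.089, -0.996, 0.001], [-0.001, -0.001, -1.0]]
wrist_force: [0.7, 0.3, -0.3]
finger_gap: 0.679
grasp_force: 0.0
```

>>> arm_command --increments '[[[0,0,0],0],[[0,0,0],0]]'

```text
t: 38.78
tool_pos: [0.4436, -0.2843, 0.0198]
orientation: [[0.996, 0.089, 0.001], [0.089, -0.996, -0.001], [0.001, 0.001, -1.0]]
wrist_force: [0.1, 0.2, 1.3]
finger_gap: 0.675
grasp_force: 0.0
```

```bash
python3 -c "
from h import *
plan(.444,-.2843,.0185,5.2)"
```

```text
pos [ 0.4436 -0.2843  0.0198] yaw 5.1 F [0.1 0.2 1.3] gap 0.68 gf 0.0 t 38.8
norm shift [ 0.004 -0.     0.013] turn norm -0.001 (-0.1 deg) q [-0.62  0.23  2.1   0.    0.81  0.86]
```

>>> arm_command --increments '[[[0,0,0],0],[[0,0,0],0],[[0,0,0],0],[[0,0,0],0],[[0,0,0],0]]' --jaw 1

```text
t: 39.4
tool_pos: [0.4433, -0.2841, 0.0194]
orientation: [[0.996, 0.089, 0.0], [0.089, -0.996, -0.0], [0.0, 0.0, -1.0]]
wrist_force: [-0.5, -0.2, 2.7]
finger_gap: 0.429
grasp_force: 30.0
```

>>> arm_command --increments '[[[0,0,0],0],[[0,0,0],0]]'

```text
t: 39.65
tool_pos: [0.4433, -0.2841, 0.0195]
orientation: [[0.996, 0.089, 0.0], [0.089, -0.996, -0.0], [0.0, 0.0, -1.0]]
wrist_force: [-0.1, -0.4, 3.1]
finger_gap: 0.434
grasp_force: 30.0
```

>>> arm_command --increments '[[[0,0,-0.1],0],[[0,0,-0.3],0],[[0,0,-0.6],0],[[0,0,-1],0],[[0,0,-1],0]]'

```text
t: 40.28
tool_pos: [0.4455, -0.2856, 0.1229]
orientation: [[0.996, 0.089, 0.006], [0.089, -0.996, -0.004], [0.006, 0.005, -1.0]]
wrist_force: [0.5, -0.4, -1.6]
finger_gap: 0.425
grasp_force: 30.0
```

>>> arm_command --increments '[[[0.2,-0.4,0],-0.11],[[0.2,-0.8,0],-0.22],[[0.2,-0.8,0],-0.33],[[0.2,-0.8,0],-0.44],[[0.2,-0.8,0],-0.55]]'

```text
t: 40.9
tool_pos: [0.4547, -0.2016, 0.1174]
orientation: [[0.606, 0.795, -0.003], [0.795, -0.606, 0.001], [-0.0, -0.003, -1.0]]
wrist_force: [-0.1, 1.0, -1.9]
finger_gap: 0.429
grasp_force: 30.0
```

>>> arm_command --increments '[[[0,0,0],-0.1],[[0,0,0],-0.2],[[0,0,0],-0.3],[[0,0,0],-0.35],[[0,0,0],-0.35]]'

```text
t: 41.52
tool_pos: [0.4548, -0.2019, 0.1176]
orientation: [[0.133, 0.991, -0.002], [0.991, -0.133, 0.001], [0.001, -0.003, -1.0]]
wrist_force: [-0.1, -0.2, -2.1]
finger_gap: 0.428
grasp_force: 30.0
```

```bash
python3 -c "
from h import *
plan(.5263,-.0303,.1,82.5)"
```

```text
pos [ 0.4548 -0.2019  0.1176] yaw 82.4 F [-0.1 -0.2 -2.1] gap 0.43 gf 30.0 t 41.5
norm shift [1.796 0.481 0.177] turn norm -0.001 (-0.1 deg) q [-0.47  0.04  2.1   0.    1.01 -0.34]
```

>>> arm_command --increments '[[[0.3,0.1,0],0],[[0.6,0.2,0.1],0],[[0.9,0.24,0.2],0],[[0.9,0.24,0.3],0]]'

```text
t: 42.02
tool_pos: [0.4913, -0.1149, 0.088]
orientation: [[0.13, 0.991, -0.001], [0.991, -0.13, 0.001], [0.0, -0.001, -1.0]]
wrist_force: [-0.3, -0.8, -1.9]
finger_gap: 0.427
grasp_force: 30.0
```

>>> arm_command --increments '[[[0.3,0.1,0.1],0],[[0.6,0.2,0.3],0],[[0.9,0.24,0.5],0],[[0.9,0.24,0.6],0],[[0.9,0.24,0.6],0]]'

```text
t: 42.65
tool_pos: [0.5258, -0.0311, 0.0279]
orientation: [[0.132, 0.991, -0.003], [0.991, -0.132, -0.0], [-0.001, -0.003, -1.0]]
wrist_force: [-0.1, -0.5, -1.8]
finger_gap: 0.431
grasp_force: 30.0
```

```bash
python3 - <<'E'
from h import *
plan(.5263,-.0303,.017,82.5)
import pickle
d=cap("side");pickle.dump(d,open("side8.pkl","wb"))
im=cv2.cvtColor(d["image"],cv2.COLOR_RGB2BGR)[140:260,230:390];cv2.imwrite("pics/s8.png",cv2.resize(im,None,fx=5,fy=5,interpolation=cv2.INTER_CUBIC))
E
```

```text
pos [ 0.5258 -0.0311  0.0279] yaw 82.4 F [-0.1 -0.5 -1.8] gap 0.43 gf 30.0 t 42.6
norm shift [0.009 0.004 0.109] turn norm -0.001 (-0.1 deg) q [-0.11  0.22  2.09 -0.    0.83  0.03]
```

View pics/s8.png

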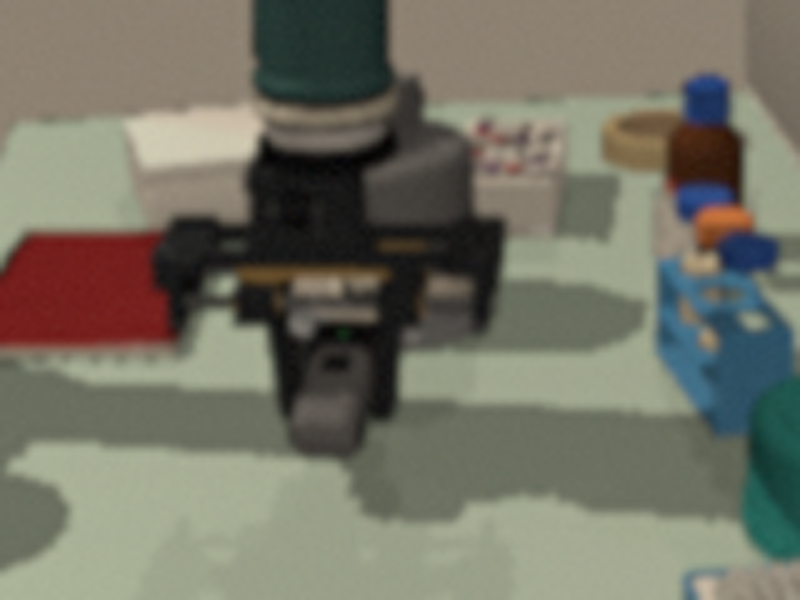

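The side view shows the scanner held level and pointing at the canister; the label is partly hidden behind the gripper near (335,300). I'll use the wrist camera for a closer check.

>>> arm_command --increments '[[[0.005,0.004,0.05],0],[[0.009,0.004,0.11],0],[[0.009,0.004,0.11],0],[[0.009,0.004,0.11],0]]'

```text
t: 43.2
tool_pos: [0.5278, -0.0297, 0.0183]
orientation: [[0.132, 0.991, 0.0], [0.991, -0.132, -0.0], [-0.0, 0.0, -1.0]]
wrist_force: [-1.5, -1.0, -1.6]
finger_gap: 0.428
grasp_force: 30.0
```

```bash
python3 - <<'E'
from h import *
import pickle
d=cap("wrist");pickle.dump(d,open("w9.pkl","wb"));save(d,"w9.png")
p=cloud(d).reshape(-1,3)
q=p[(p[:,2]>.015)&(p[:,2]<.06)&(np.hypot(*(p[:,:2]-[.5263,-.0303]).T)<.075)]
plan(.5263,-.0303,.017,82.5)
E
```

```text
pos [ 0.5279 -0.0296  0.0184] yaw 82.4 F [ 0.3  0.7 -2.3] gap 0.43 gf 30.0 t 43.2
norm shift [-0.009 -0.015  0.014] turn norm -0.001 (-0.1 deg) q [-0.1   0.23  2.1  -0.    0.81  0.03]
```

View pics/w9.png

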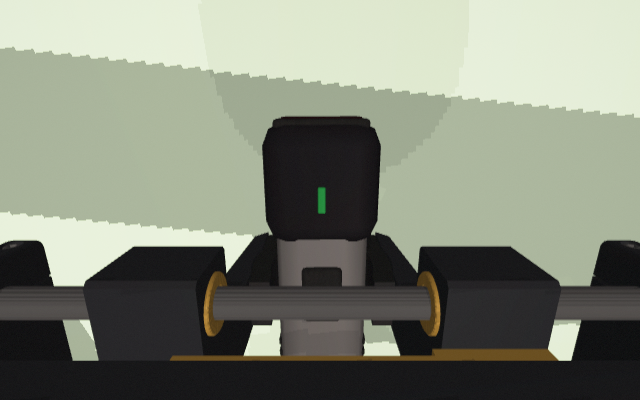

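The scanner is aligned with the tool axis, with its head at (322,180). Before the dwell I'm cross-checking the label azimuth from the first side picture.

```bash
python3 - <<'E'
from h import *
import pickle
d=pickle.load(open("side0.pkl","rb")); C=cloud(d); g=cv2.cvtColor(d["image"],cv2.COLOR_RGB2GRAY).astype(int)
c=np.array([.555,.1873]); r=np.hypot(*(C[...,:2]-c).transpose(2,0,1))
m=(r<.07)&(C[...,2]>.02)&(C[...,2]<.05); v,u=np.nonzero(m)
print(u.min(),u.max(),v.min(),v.max()); 
sub=g[190:208,284:326]; print(sub[::2])
dk=m&(g<70); v,u=np.nonzero(dk); print(len(u),u.mean(),v.mean(),ray(d,u.mean(),v.mean(),.0345))
E
```

```text
286 324 182 202
[[159 158 152 153 158 158 149 136 131 127 118 111 109 113 119 122 123 122
  121 123 123 129 132 132 135 133 128 124 124 120 118 118 116 110 107 108
  109 107 103  97 100 122]
 [166 161 151 140 140 149 153 154 152 143 138 132 123 120 123 124 123 124
  122 121 121 122 123 125 126 123 120 119 118 114 113 112 113 112 111 111
  108 105  99  93  96 121]
 [165 160 151 137 132 134 135 137 140 140 143 147 152 152 150 146 148 148
  148 146 143 143 139 132 132 135 139 137 128 121 119 118 116 115 113 109
  106 102  98  91  86  92]
 [154 142 129 128 130 133 134 134 133 134 133 136 146 140 116 102 113 122
  125 125 127 120 102  96 102 111 125 135 127 121 117 117 116 112 112 110
  106 102  98  93  85  76]
 [132 121 119 122 129 132 134 133 133 131 132 137 145 140 104  70  73  85
   80  70  78  75  61  61  66  80 107 127 128 120 118 116 116 114 112 109
  106 101  97  89  78  71]
 [123 115 107 110 117 125 129 133 132 130 130 136 142 138 114  96  87  81
   75  70  78  84  80  80  80  91 114 129 128 122 118 117 114 113 107 103
   95  89  81  71  67  67]
 [117 117 110 101  97 100 107 112 116 119 123 126 132 135 133 129 128 129
  128 128 129 132 132 130 127 126 128 126 118 112 106 101  93  89  83  79
   73  69  70  70  72  71]
 [ 87  87  85  85  88  90  90  91  94  93  96 100  98 101 102 103 104 105
  104 103 102 102 103  98  92  89  89  86  83  83  80  77  76  75  74  73
   74  73  74  74  72  72]
 [ 62  61  63  62  66  67  67  71  76  82  92  98 103 102 104 107 105 100
   96  94  94  95  96  96  96  94  94  94  92  89  82  79  78  78  77  76
   75  75  73  76  78  87]]
9 305.6666666666667 198.66666666666666 [0.55408297 0.12200117 0.0345    ]
```

The label's centre in the side picture (304,198) agrees with the divider geometry to within a few millimetres. I'll correct the pose and hold.

>>> arm_command --increments '[[[-0.009,-0.015,0.014],0],[[-0.009,-0.015,0.014],0]]'

```text
t: 43.5
tool_pos: [0.5259, -0.0302, 0.0167]
orientation: [[0.132, 0.991, -0.0], [0.991, -0.132, 0.0], [-0.0, -0.0, -1.0]]
wrist_force: [0.3, 0.4, -1.7]
finger_gap: 0.429
grasp_force: 30.0
```

>>> arm_command --increments '[[[0,0,0],0],[[0,0,0],0],[[0,0,0],0],[[0,0,0],0],[[0,0,0],0]]'

```text
t: 44.12
tool_pos: [0.5261, -0.0303, 0.0168]
orientation: [[0.132, 0.991, -0.0], [0.991, -0.132, -0.0], [-0.0, -0.0, -1.0]]
wrist_force: [0.4, -0.5, -2.3]
finger_gap: 0.424
grasp_force: 30.0
```

>>> arm_command --increments '[[[0,0,0],0],[[0,0,0],0],[[0,0,0],0],[[0,0,0],0],[[0,0,0],0]]'

```text
t: 44.75
tool_pos: [0.5261, -0.0303, 0.0168]
orientation: [[0.132, 0.991, -0.0], [0.991, -0.132, 0.0], [0.0, -0.0, -1.0]]
wrist_force: [0.3, -0.0, -1.9]
finger_gap: 0.427
grasp_force: 30.0
```

>>> arm_command --increments '[[[0,0,0],0],[[0,0,0],0],[[0,0,0],0],[[0,0,0],0],[[0,0,0],0]]'

```text
t: 45.38
tool_pos: [0.5261, -0.0302, 0.0168]
orientation: [[0.132, 0.991, -0.0], [0.991, -0.132, 0.0], [0.0, -0.0, -1.0]]
wrist_force: [0.1, 1.3, -1.5]
finger_gap: 0.429
grasp_force: 30.0
```

>>> arm_command --increments '[[[0,0,0],0],[[0,0,0],0],[[0,0,0],0],[[0,0,0],0],[[0,0,0],0]]'

```text
t: 46.0
tool_pos: [0.5261, -0.0303, 0.0168]
orientation: [[0.132, 0.991, -0.0], [0.991, -0.132, -0.0], [-0.0, -0.0, -1.0]]
wrist_force: [-0.3, 0.0, -2.1]
finger_gap: 0.423
grasp_force: 30.0
```

```bash
python3 - <<'E'
from h import *
import pickle
plan(.5263,-.0303,.017,82.5)
d=pickle.load(open("side0.pkl","rb"));R=np.array(d["R"]);t=np.array(d["t"]);f=foc(d)
def pr(X): c=R@np.array(X)+t; return np.round([d["cx"]+f*c[0]/c[2],d["cy"]+f*c[1]/c[2]],2)
for az in(258,262.5,266.5): a=np.radians(az); print(az,pr([.555+.0645*np.cos(a),.1873+.0645*np.sin(a),.0345]))
print("potA",pr([.6475,-.0078,.078]),"potB",pr([.6745,-.119,.078]),"barC",pr([.465,-.0286,.104]))
C=cloud(d).reshape(-1,3)
for c,lo,hi in(([.6475,-.0078],.066,.09),([.6745,-.119],.066,.09)):
    q=C[(np.hypot(*(C[:,:2]-c).T)<.03)&(C[:,2]>lo)&(C[:,2]<hi)]; print(cv2.minEnclosingCircle(q[:,:2].astype(np.float32)*1000))
E
```

```text
pos [ 0.5261 -0.0303  0.0168] yaw 82.4 F [-0.3  0.  -2.1] gap 0.42 gf 30.0 t 46.0
norm shift [-0.     0.002 -0.002] turn norm -0.001 (-0.1 deg) q [-0.1   0.23  2.1  -0.    0.81  0.03]
258 [301.71 198.58]
262.5 [303.29 198.61]
266.5 [304.71 198.6 ]
potA [339.54 200.55] potB [354.86 216.89] barC [273.79 197.87]
((649.9771118164062, -9.231123924255371), 19.89618492126465)
((676.3138427734375, -120.24163055419922), 19.630876541137695)
```

The aim agrees with the geometry and was held steady for 2.5 s. I'm returning the scanner to its dock.

>>> arm_command --increments '[[[0,0,-0.2],0],[[-0.2,-0.05,-0.5],0],[[-0.5,-0.15,-0.8],0],[[-0.9,-0.24,-1],0]]'

```text
t: 46.5
tool_pos: [0.4909, -0.1168, 0.1184]
orientation: [[0.13, 0.992, 0.002], [0.992, -0.13, -0.0], [-0.0, 0.002, -1.0]]
wrist_force: [1.9, -0.6, -0.8]
finger_gap: 0.425
grasp_force: 30.0
```

>>> arm_command --increments '[[[-0.4,-0.1,0],0],[[-0.9,-0.24,0],0],[[-0.9,-0.24,0],0]]'

```text
t: 46.88
tool_pos: [0.4537, -0.2049, 0.117]
orientation: [[0.136, 0.991, 0.0], [0.991, -0.136, -0.001], [-0.001, 0.0, -1.0]]
wrist_force: [-0.6, 0.3, -2.4]
finger_gap: 0.424
grasp_force: 30.0
```

>>> arm_command --increments '[[[0,0,0],0.1],[[0,0,0],0.2],[[0,0,0],0.3],[[0,0,0],0.4],[[0,0,0],0.5]]'

```text
t: 47.5
tool_pos: [0.4552, -0.2012, 0.1166]
orientation: [[0.775, 0.632, -0.0], [0.632, -0.775, 0.001], [0.0, -0.001, -1.0]]
wrist_force: [-0.1, -0.6, -1.6]
finger_gap: 0.431
grasp_force: 30.0
```

>>> arm_command --increments '[[[0,0,0],0.1],[[0,0,0],0.2],[[0,0,0],0.3],[[0,0,0],0.4],[[0,0,0],0.4]]'

```text
t: 48.12
tool_pos: [0.4551, -0.2014, 0.1166]
orientation: [[0.996, 0.091, -0.0], [0.091, -0.996, 0.001], [-0.0, -0.001, -1.0]]
wrist_force: [-0.0, -0.7, -0.7]
finger_gap: 0.427
grasp_force: 30.0
```

```bash
python3 -c "
from h import *
plan(.4434,-.2842,.08,5.1)"
```

```text
pos [ 0.4551 -0.2014  0.1166] yaw 5.2 F [-0.  -0.7 -0.7] gap 0.43 gf 30.0 t 48.1
norm shift [-0.192  0.814  0.366] turn norm 0.001 (0.1 deg) q [-0.47  0.04  2.1   0.    1.    1.01]
```

>>> arm_command --increments '[[[-0.1,0.4,0],0],[[-0.19,0.815,0.1],0],[[-0.19,0.815,0.3],0],[[-0.19,0.815,0.36],0],[[-0.19,0.815,0.36],0]]'

```text
t: 48.75
tool_pos: [0.4429, -0.2843, 0.0802]
orientation: [[0.996, 0.09, -0.001], [0.091, -0.996, 0.001], [-0.001, -0.001, -1.0]]
wrist_force: [-0.2, -0.5, -1.8]
finger_gap: 0.427
grasp_force: 30.0
```

>>> arm_command --increments '[[[0,0,0],0],[[0,0,0],0],[[0,0,0],0]]'

```text
t: 49.12
tool_pos: [0.4436, -0.2852, 0.0814]
orientation: [[0.996, 0.089, 0.001], [0.089, -0.996, -0.001], [0.001, 0.001, -1.0]]
wrist_force: [0.1, 0.1, -1.6]
finger_gap: 0.431
grasp_force: 30.0
```

```bash
python3 -c "
from h import *
plan(.4434,-.2842,.0195,5.1)"
```

```text
pos [ 0.4436 -0.2852  0.0814] yaw 5.1 F [ 0.1  0.1 -1.6] gap 0.43 gf 30.0 t 49.1
norm shift [-0.001 -0.011  0.619] turn norm 0.000 (0.0 deg) q [-0.62  0.14  2.07 -0.    0.93  0.86]
```

>>> arm_command --increments '[[[0,-0.01,0.12],0],[[0,-0.01,0.24],0],[[0,-0.01,0.36],0],[[0,-0.01,0.46],0],[[0,-0.01,0.52],0]]'

```text
t: 49.75
tool_pos: [0.4426, -0.2839, 0.0276]
orientation: [[0.996, 0.089, -0.001], [0.089, -0.996, 0.001], [-0.001, -0.001, -1.0]]
wrist_force: [0.0, 0.3, -1.4]
finger_gap: 0.431
grasp_force: 30.0
```

>>> arm_command --increments '[[[0,0,0.03],0],[[0,0,0.06],0],[[0,0,0.09],0],[[0,0,0.09],0]]'

```text
t: 50.25
tool_pos: [0.443, -0.2842, 0.0198]
orientation: [[0.996, 0.089, -0.0], [0.089, -0.996, 0.0], [-0.0, -0.0, -1.0]]
wrist_force: [0.8, -0.2, -1.5]
finger_gap: 0.43
grasp_force: 30.0
```

```bash
python3 -c "
from h import *
plan(.4434,-.2842,.0195,5.1)"
```

```text
pos [ 0.443  -0.2842  0.0198] yaw 5.1 F [ 0.8 -0.2 -1.5] gap 0.43 gf 30.0 t 50.2
norm shift [0.004 0.    0.003] turn norm -0.000 (-0.0 deg) q [-0.62  0.23  2.1   0.    0.81  0.86]
```

>>> arm_command --increments '[[[0,0,0.01],0],[[0,0,0.01],0]]'

```text
t: 50.5
tool_pos: [0.4433, -0.2843, 0.0194]
orientation: [[0.996, 0.089, 0.0], [0.089, -0.996, -0.0], [0.0, 0.0, -1.0]]
wrist_force: [-2.2, 1.8, 3.3]
finger_gap: 0.422
grasp_force: 30.0
```

>>> arm_command --increments '[[[0,0,0],0],[[0,0,0],0],[[0,0,0],0],[[0,0,0],0]]' --jaw -0.36

```text
t: 51.0
tool_pos: [0.4431, -0.2842, 0.0187]
orientation: [[0.996, 0.089, -0.0], [0.089, -0.996, 0.0], [-0.0, -0.0, -1.0]]
wrist_force: [0.1, -0.8, -0.7]
finger_gap: 0.682
grasp_force: 0.0
```

>>> arm_command --increments '[[[0,0,-0.15],0],[[0,0,-0.4],0],[[0,0,-0.7],0],[[0,0,-1],0]]'

```text
t: 51.5
tool_pos: [0.4432, -0.2843, 0.1208]
orientation: [[0.996, 0.089, 0.001], [0.089, -0.996, -0.001], [0.001, 0.001, -1.0]]
wrist_force: [-0.3, 0.6, 0.1]
finger_gap: 0.68
grasp_force: 0.0
```

>>> arm_command --increments '[[[-0.4,0.3,-0.5],0],[[-0.5,0.6,-1],0],[[-0.5,1,-1],0],[[-0.5,1,-1],0]]'

```text
t: 52.0
tool_pos: [0.4025, -0.3912, 0.2215]
orientation: [[0.996, 0.086, 0.003], [0.086, -0.996, -0.004], [0.003, 0.004, -1.0]]
wrist_force: [-1.4, 0.4, 0.0]
finger_gap: 0.683
grasp_force: 0.0
```

```bash
python3 - <<'E'
from h import *
d=cap("top");save(d,"top9.png");p=cloud(d).reshape(-1,3)
q=p[(np.hypot(*(p[:,:2]-[.443,-.284]).T)<.09)&(p[:,2]>.043)&(p[:,2]<.07)]
print("sc",len(q),cv2.minAreaRect(q[:,:2].astype(np.float32)*1000),np.median(q[:,2]))
Q=p[np.hypot(*(p[:,:2]-[.555,.187]).T)<.045];print("lid z",np.percentile(Q[:,2],[50,97]))
plan(.4,-.4,.2,5)
E
```

```text
sc 785 ((443.1038818359375, -283.0538635253906), (129.59677124023438, 45.18149185180664), 4.238574981689453) 0.05179586399966655
lid z [0.12027925 0.155862  ]
pos [ 0.402  -0.3892  0.22  ] yaw 5.0 F [ 0.2  0.4 -0.6] gap 0.68 gf 0.0 t 52.0
norm shift [-0.03   0.106  0.2  ] turn norm -0.000 (-0.0 deg) q [-0.81  0.06  1.88  0.    1.21  0.67]
```

View pics/top9.png

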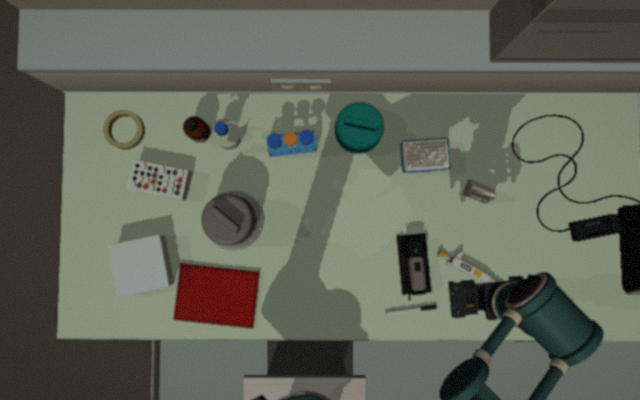

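The top view shows the lid on the canister at (230,220), the scanner in its dock at (413,265), and the bystanders unmoved. One last check of the lid height bias against the first picture, then I hand in.

```bash
python3 - <<'E'
from h import *
import pickle
f=lambda d,c:np.percentile((p:=cloud(d).reshape(-1,3))[np.hypot(*(p[:,:2]-c).T)<.045][:,2],[50,97])
a=f(pickle.load(open("top0.pkl","rb")),[.465,-.0286]); b=f(cap("top"),[.555,.187]); print(a,b,b-a)
E
```

```text
[0.07025337 0.10646953] [0.12044651 0.15595257] [0.05019314 0.04948304]
```

The lid's foot is about 50 mm above the bench, so it is fully home.

```bash
python3 -c "
from rig import env
print(env.job_done())"
```

```text
the job is handed in; nothing more can be done
None
```

I've handed the job in at about 52 s on the robot's clock, with no verdict returned: both pots present are in bays 1 and 2, the lid is fully down on the shoulder, the label was aimed at steadily for 2.5 s (no read signal to confirm), and the scanner is back in its dock.

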